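Pin the swing arm to the sawing board

TASK

Slide the loose wooden swing arm along the sawing board by its red handle until its round knuckle sits home in the V seat under the blue knuckle (the hinge block is adjustable, so feel for the stop), then take the orange-handled hinge pin from the dark rack and push it down through all the knuckles until its steel collar is flush on the blue one. Press gently, never force or hammer the parts; leave the glue bottle, coping saw and plywood offcut where they are, and let go at the end.

Things in the scene. Friction and masses are not known exactly. Their poses are not given: they have to be found in the camera images.
- board: plywood sawing board, fixed, 200 x 320 x 25 mm, origin at the centre of its underside. In a slot at its +y end is a stiff wooden hinge block, flush with the board, carrying a 90 degree V seat that opens to the board's -y and over it a round blue knuckle, 36 mm across, 45 to 57 mm above the bench. A vertical 11.6 mm hole goes through blue knuckle and block.
- eye_nominal (a point): nominal centre of the blue knuckle's hole at its top, x 0, y +70 mm on the board, 57 mm above the bench (height and x are true); axes are the board's, z up. The hinge block was clamped up to 20 mm nearer or farther along y and its true place is not reported: the swing arm's hole, once pushed home in the V, lies under the true hole within about 1 mm.
- swing_half: loose pale wooden swing arm, 0.28 kg, lying flat on the board, 18 mm thick (2 mm free under the blue knuckle): a round knuckle 36 mm across with a vertical 11.6 mm hole, and a bar 30 mm wide running from it along the swing arm's -y to 152 mm. Origin at the centre of the knuckle's hole, at its underside. It slides in along its own +y; dragging takes under 6 N, a steady 9 N means the V is reached.
- swing_handle (a point): middle of the swing arm's upright red handle, 100 mm along -y from the knuckle's centre, 42 mm above the swing arm's underside. The handle is 22 mm thick along the swing arm's y, 34 mm wide along its x, and stands from 18 to 61 mm above the swing arm's underside. Axes are the swing arm's.
- pin: hinge pin, 70 g, standing in the rack with its collar on the rack's top: steel shank 10 mm thick and 52 mm long with its lowest 8 mm tapered to a 5 mm tip, collar 24 mm across and 4 mm thick, then a round orange grip 18 mm thick and 38 mm tall. Origin at the tip, z up.
- pin_shoulder (a point): underside of the pin's collar on its axis, 52 mm above the tip. When the pin is home this lies on the blue knuckle's top. A hidden spring catch in the block's lower hole grips the pin over the last 13 to 16 mm of travel: pushing on takes about 3 to 12 N; the pin's own weight does not do it.
- pin_grip (a point): point on the pin's axis in the orange grip, 27 mm above the collar's underside and 15 mm below the grip's top: a good height to hold it, the fingertips then clear the collar.
- pin_rack: dark wooden pin rack fixed to the bench, 70 x 90 x 56 mm, origin at the centre of its underside; the pin stands in its middle hole, 12.5 mm wide.
- glue: white glue bottle, 56 mm across, 150 mm tall, standing on the bench, origin at the centre of its underside. Bystander.
- coping_saw: blue coping saw lying flat on the bench, frame 100 x 150 mm with a 100 mm wooden handle along its -y, origin at the middle of the blade. Bystander.
- offcut: plywood offcut, about 90 x 135 x 9 mm, lying on the bench, origin at its underside. Bystander.
There are look-alikes about, which are no part of the job. What is meant by the swing_half is not pink, and is the larger of those in its own colour. Several things have the shape of the pin; the one meant has the colours described above.

How it is judged:
By the outcome, as a careful person would: the job done as asked, in the order asked, and still so for the second after the job is handed in, with the robot touching nothing.
It also fails if it takes over 72 s, if anything falls off the work surface, if the arm or the gripper's body presses on something with over 40 N, if the wrist force passes 120 N, or if a joint passes its speed limit or range.

ROBOT

A 7-joint arm with a two-finger parallel gripper is mounted at the origin on the work surface. World frame = base frame: x ahead of the robot, y to its left, z up, the work surface at z = 0. Lengths are in m, angles in degrees, forces in N, time in s.
With the tool pointing down it reaches from about 0.425 to 0.825 m from the base axis. Payload 3.6 kg.
Tool frame: the origin (TCP) lies midway between the tips of the shut fingers; the grasp point (between the pads) lies 19 mm behind it; z points along the fingers, y is the direction in which the jaws open and shut (so a half turn about z gives the same grasp; the last joint's range is limited). The gripper opens to 93 mm and grips with 3 to 60 N. Pads are 15 mm wide; open, the fingers measure 128 mm over their backs; the gripper's body (75 mm by 188 mm) begins 65 mm behind the grasp point.
Start: joints at [69.414, 35.231, -0.722, 81.555, 0.464, 63.22, -2.315], TCP at [0.212, -0.614, 0.219] pointing down, gripper open.
Joint ranges: [-178.69, 178.69], [-17.37, 117.87], [-77.05, 75.6], [15.02, 138.74], [-78.02, 258.01], [0.78, 113.62], [-162.83, 162.83]. Speed limits (degrees/s): [159.86, 159.86, 180, 180, 180, 180, 180].

INTERFACE

Orientations are given as [roll, pitch, yaw] about the fixed x, y, z axes, in that order (R = Rz(yaw) Ry(pitch) Rx(roll)).
In Python, from cell import arm, vision gives the robot as it stands. The module is installed in compiled form; this text tells all that it offers.
- The arm moves only by the tool move_arm, never from a script. Its argument "motion" is a list of rows, each a list of 3 entries, a list of its own where there are three numbers: the opening, from -1 (shut) to 1 (fully open), then the shift along the tool's x, y, z in cm, then the turn, a rotation vector about the tool's x, y, z in degrees. A call has 1 to 10 rows; each row shifts and turns the commanded pose from where the row before left it, along the tool's axes as they then stand; what a row does not reach is not made up. A row lasts 1/12 s, in which the tool goes at most 41.7 mm and 7.16 degrees, less where a joint would pass 70% of its speed; a pose out of reach is approached as far as the arm can. A call is refused whole if a number of a shift passes 4.17 or a number of a turn 7.16, either way. A call with a gripper value outside its range is refused whole. The fingers move at their own pace and stop on an object; the grip force is fixed at half the most. Time passes only in rows, so rows that do not move let the fingers close. It gives the time, the measured TCP pose, the force and the opening at its end, in the units of the state.
- arm.read_state(): the state, without advancing time (a new reading comes with each control period).
- vision.capture(name): name is "scene" or "side" or "wrist"; returns a dict with "color" (420x560x3 uint8, red, green, blue), "range_z" (420x560 float32, m along the optical axis (not along the pixel's ray), 0 where there is no reading), "fov_y" (degrees; the focal length in pixels is half the picture's height over the tangent of half this angle, whatever the lens; pixels are square), "cx", "cy" (the principal point, pixels), "origin" and "orientation" of the camera in the world; the wrist camera has in their place "hand_eye" (4x4, takes a point from camera to tool coordinates, whose origin is the TCP and whose axes are the flange's). Camera axes: x right, y down, z forward; pixel columns grow to the right and rows downward; lengths in m; the calibration is good to about 2 mm. A picture is of the moment at which its call begins: read the wrist's pose just before it.
- arm.hand_in(): hands the job in, once; it reports no verdict.
The state is a dict: "clock": time; "joints": joint angles; "joint_velocities": joint speeds; "tau": joint torques, N m; "eef_pos": TCP position; "tool_rot": TCP orientation; "ft_force": force on the tool from outside, world axes, zero at the start; "moment": the same for the moment, N m; "gripper_width": opening from 0.0 (shut) to 1.0 (fully open).
Only numpy, scipy, OpenCV 4.12 (cv2) and the standard library are available. Lean on these libraries where they do the work, as an engineer would, in place of code of your own. Each camera call takes 0.05 s, during which the arm holds its last target.

## Working session

There is one attempt and no reset: what is moved stays moved. The work goes in short steps, Python scripts to look and compute and a tool call to move; the robot and the scene stay as the last step left them, time stands still between calls to the robot, and variables do not carry over. Pictures are saved under pics/ and viewed, and the job is handed in when it is done.

Besides the shell and the picture viewer there is one more tool, called after "Call:" by a JSON object that holds its "op" and its "data". move_arm: Moves the arm, as the interface text tells. Its arguments: {"type":"object","properties":{"motion":{"type":"array","items":{"type":"array"}}},"required":["motion"]}

```bash
mkdir -p pics
cat > h.py <<'E'
import numpy as np, cv2
from scipy.spatial.transform import Rotation as R
from cell import arm, vision
def cap(n):
    s=arm.read_state(); c=vision.capture(n)
    f=c['color'].shape[0]/2/np.tan(np.radians(c['fov_y']/2)); c['f']=f
    if n=='wrist':
        T=np.eye(4); T[:3,:3]=R.from_euler('xyz',s['tool_rot'],degrees=True).as_matrix(); T[:3,3]=s['eef_pos']
        c['T']=T@np.array(c['hand_eye'])
    else:
        T=np.eye(4); o=np.array(c['orientation'])
        T[:3,:3]=o if o.shape==(3,3) else R.from_euler('xyz',o,degrees=True).as_matrix(); T[:3,3]=c['origin']; c['T']=T
    return c
def pts(c):
    z=c['range_z']; v,u=np.mgrid[:z.shape[0],:z.shape[1]]
    p=np.stack([(u-c['cx'])/c['f']*z,(v-c['cy'])/c['f']*z,z],-1)
    return p@c['T'][:3,:3].T+c['T'][:3,3]
def ray(c,u,v):
    d=c['T'][:3,:3]@np.array([(u-c['cx'])/c['f'],(v-c['cy'])/c['f'],1]); return c['T'][:3,3],d
def atz(c,u,v,z):
    o,d=ray(c,u,v); return o+d*(z-o[2])/d[2]
def save(c,n): cv2.imwrite('pics/'+n,c['color'][:,:,::-1])
E
python3 - <<'E'
from h import *
import pickle
print(arm.read_state())
for n in ('scene','side','wrist'):
    c=cap(n); save(c,n+'0.png'); pickle.dump(c,open(n+'0.pkl','wb')); print(n,c['T'].round(3).tolist(),c['f'])
E
```

```text
{'clock': 0.0, 'joints': array([69.41222665, 35.28802036, -0.72404077, 81.63970841,  0.46572588,
       63.22157151, -2.31356501]), 'joint_velocities': array([ 0.06335067,  0.05967462, -0.01831532,  0.01711212, -0.01338994,
       -0.04125753, -0.106183  ]), 'tau': array([-4.41170314e-04, -4.58943987e+01,  2.08820393e-01, -1.65748250e+01,
       -6.11072453e-02,  2.04712164e-02,  2.21384726e-04]), 'eef_pos': array([ 0.21211541, -0.61357462,  0.21750442]), 'tool_rot': array([-1.79853630e+02,  2.89058429e-03,  1.90761248e+01]), 'ft_force': array([-0.4908591 ,  0.14767697,  0.68848326]), 'moment': array([ 0.026011  ,  0.01871534, -0.03941577]), 'gripper_width': 0.9995723674856013}
scene [[0.2, 0.745, -0.637, 1.136], [0.98, -0.156, 0.126, -0.155], [-0.006, -0.649, -0.761, 0.844], [0.0, 0.0, 0.0, 1.0]] 475.12647508080164
side [[-0.991, -0.107, 0.083, 0.407], [-0.134, 0.684, -0.717, 0.762], [0.02, -0.722, -0.692, 0.841], [0.0, 0.0, 0.0, 1.0]] 392.46959000418116
wrist [[0.325, -0.906, -0.27, 0.286], [-0.946, -0.313, -0.089, -0.587], [-0.003, 0.285, -0.959, 0.385], [0.0, 0.0, 0.0, 1.0]] 342.1608522658117
```

View pics/scene0.png

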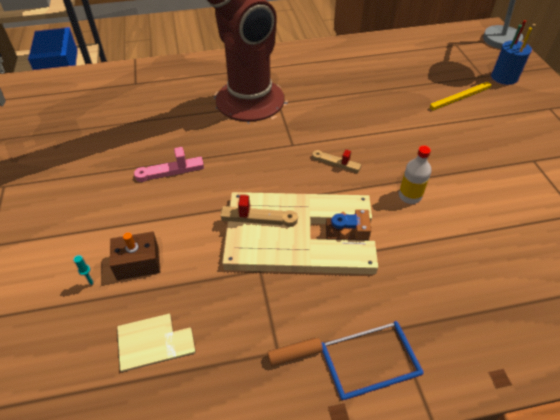

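View pics/side0.png

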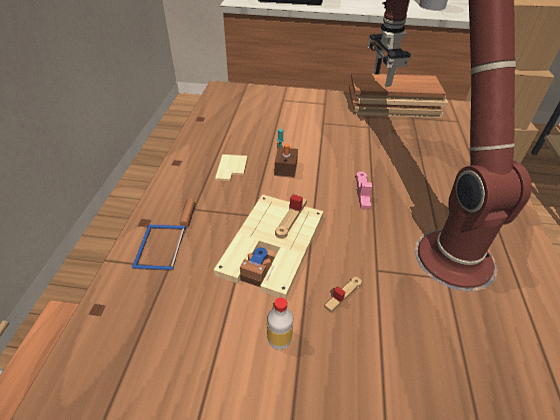

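View pics/wrist0.png

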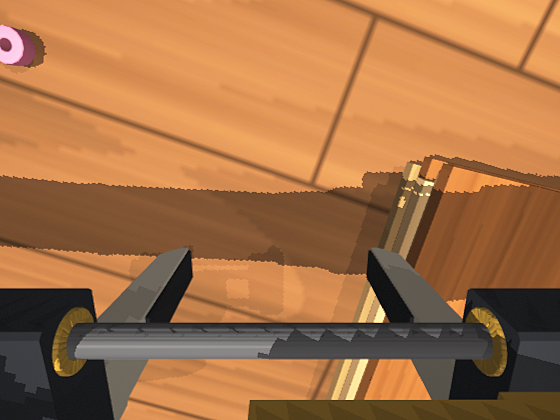

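The scene view shows these candidates. Swing arm: pale on the board (265,213), small pale (337,160) and pink (170,165). Pin: orange in the rack (129,240) and teal (83,268). I choose the large pale arm on the board and the orange pin, and check both in a close crop.

Run:
```python
from h import *
import pickle
cs=pickle.load(open('scene0.pkl','rb')); cd=pickle.load(open('side0.pkl','rb'))
a=cv2.resize(cs['color'][180:285,210:390],None,fx=4,fy=4,interpolation=cv2.INTER_CUBIC)
b=cv2.resize(cs['color'][220:300,60:170],None,fx=4,fy=4,interpolation=cv2.INTER_CUBIC)
d=cv2.resize(cd['color'][190:300,210:330],None,fx=4,fy=4,interpolation=cv2.INTER_CUBIC)
e=cv2.resize(cd['color'][120:190,250:330],None,fx=4,fy=4,interpolation=cv2.INTER_CUBIC)
for n,i in (('a',a),('b',b),('d',d),('e',e)): cv2.imwrite(f'pics/c_{n}.png',i[:,:,::-1])
for n,c,L in (('scene',cs,[(128,238),(131,245),(244,203),(245,197),(290,217),(346,220),(230,258),(368,263),(369,202),(236,200),(135,268),(180,158),(345,157)]),('side',cd,[(287,148),(287,153),(296,200),(282,231),(260,253),(222,268),(284,285),(318,212),(263,201)])):
    P=pts(c)
    for u,v in L: print(n,u,v,P[v,u].round(4))
```

```text
scene 128 238 [ 0.5227 -0.3288  0.0959]
scene 131 245 [ 0.5229 -0.3284  0.0727]
scene 244 203 [ 1.1364 -0.1551  0.8444]
scene 245 197 [ 0.4528 -0.084   0.085 ]
scene 290 217 [0.4818 0.0098 0.0285]
scene 346 220 [0.5384 0.1188 0.0584]
scene 230 258 [ 0.5632 -0.1367  0.0273]
scene 368 263 [0.6325 0.1407 0.0254]
scene 369 202 [0.4708 0.1988 0.0228]
scene 236 200 [ 0.4017 -0.1     0.0227]
scene 135 268 [ 0.5534 -0.3294  0.0349]
scene 180 158 [ 0.2704 -0.2141  0.0566]
scene 345 157 [0.3336 0.1814 0.0412]
side 287 148 [ 0.5133 -0.321   0.0898]
side 287 153 [ 0.5129 -0.3241  0.0674]
side 296 200 [ 0.4574 -0.0782  0.0818]
side 282 231 [0.4863 0.0023 0.0313]
side 260 253 [0.532  0.1027 0.0448]
side 222 268 [0.6236 0.1525 0.0268]
side 284 285 [0.4579 0.1793 0.0238]
side 318 212 [ 0.39   -0.1024  0.0208]
side 263 201 [ 0.5616 -0.1224  0.0233]
```

View pics/c_a.png

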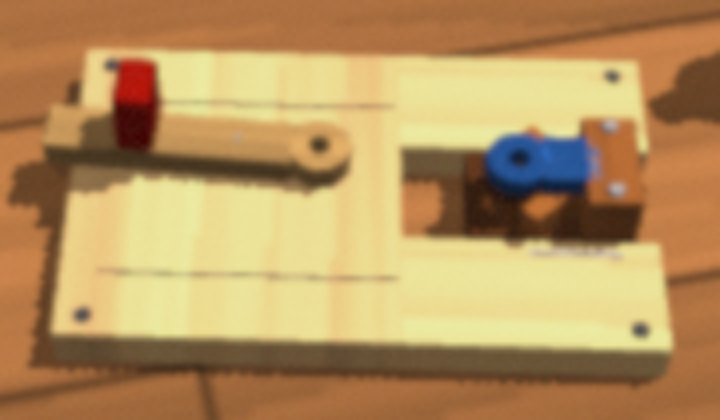

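View pics/c_b.png

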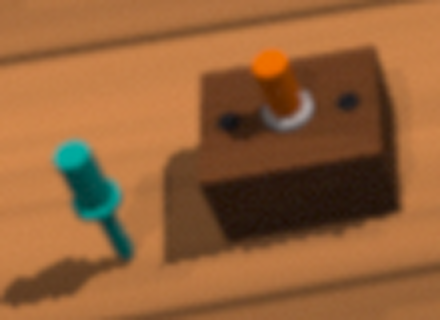

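View pics/c_d.png

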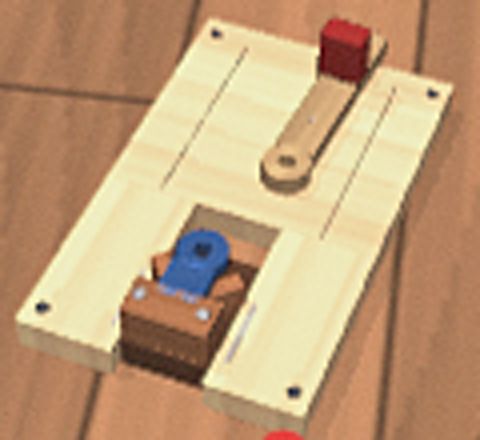

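The crops confirm the choice: the orange pin stands in the rack's middle hole, and the large pale arm with the red handle is on the board. Its hole is at about scene (290,216) and the blue hole at about scene (340,219).

Run:
```python
from h import *
import pickle
cs=pickle.load(open('scene0.pkl','rb')); cd=pickle.load(open('side0.pkl','rb'))
def g(x,o): return [(q+.5)/4-.5+w for q,w in zip(x,o)]
S=dict(sA=(112,65),sB=(612,76),sC=(82,315),sD=(641,330),hole=(319,145),blue=(520,158))
D=dict(sA=(432,93),sB=(293,392),sC=(216,34),sD=(42,307),hole=(287,161),blue=(203,249))
zz=dict(sA=.025,sB=.025,sC=.025,sD=.025,hole=.043,blue=.057)
out={}
for k in S:
    u=g(S[k],(210,180)); w=g(D[k],(210,190))
    o1,d1=ray(cs,*u); o2,d2=ray(cd,*w)
    A=np.stack([d1,-d2],1); t=np.linalg.lstsq(A,o2-o1,rcond=None)[0]
    p1=o1+d1*t[0];p2=o2+d2*t[1]
    a=atz(cs,*u,zz[k]); b=atz(cd,*w,zz[k]); out[k]=(a+b)/2
    print(k,((p1+p2)/2).round(4),np.linalg.norm(p1-p2).round(4),a.round(4),b.round(4))
for a,b in(('sA','sB'),('sC','sD'),('sC','sA'),('sD','sB')):
    d=out[b]-out[a]; print(a,b,np.degrees(np.arctan2(d[1],d[0])),np.linalg.norm(d))
for n,c in(('scene',cs),('side',cd)):
    P=pts(c); C=c['color'].astype(int)
    for nm,m in (('red',(C[...,0]>110)&(C[...,1]<50)&(C[...,2]<60)),('orange',(C[...,0]>170)&(C[...,1]>60)&(C[...,1]<130)&(C[...,2]<40))):
        if nm=='red': m&=(P[...,0]>.4)&(P[...,0]<.52)&(abs(P[...,1]+.08)<.05)
        else: m&=(P[...,2]>.06)&(abs(P[...,1]+.33)<.05)&(P[...,2]<.12)
        q=P[m]; print(n,nm,m.sum(),q.min(0).round(4),q.max(0).round(4),np.median(q,0).round(4))
        t=q[q[:,2]>q[:,2].max()-.006]; print(' top',len(t),t.mean(0).round(4))
```

```text
sA [ 0.3911 -0.0946  0.0243] 0.0002 [ 0.3918 -0.0946  0.025 ] [ 0.391 -0.094  0.025]
sB [0.4594 0.1874 0.0241] 0.0009 [0.4597 0.1868 0.025 ] [0.4596 0.1884 0.025 ]
sC [ 0.5617 -0.1363  0.0232] 0.0007 [ 0.5626 -0.1365  0.025 ] [ 0.5616 -0.1339  0.025 ]
sD [0.6304 0.1458 0.0239] 0.0001 [0.631  0.1454 0.025 ] [0.6301 0.1467 0.025 ]
hole [0.4878 0.0068 0.0403] 0.0001 [0.49   0.0062 0.043 ] [0.4875 0.0092 0.043 ]
blue [0.5303 0.1073 0.0548] 0.0005 [0.5322 0.1067 0.057 ] [0.5298 0.1088 0.057 ]
sA sB 76.3888226421058 0.2900340265327767
sC sD 76.30929164169659 0.28947747858645284
sC sA 166.50799919438165 0.17549614908041977
sD sB 166.32634985985476 0.17589769113584033
scene red 84 [ 0.4475 -0.1001  0.0821] [ 0.4774 -0.0798  0.0888] [ 0.4643 -0.0892  0.0855]
 top 81 [ 0.463  -0.0891  0.0856]
scene orange 47 [ 0.5078 -0.3385  0.0957] [ 0.5258 -0.3225  0.1008] [ 0.517  -0.3302  0.0976]
 top 47 [ 0.5173 -0.3302  0.0978]
side red 31 [ 0.4434 -0.097   0.0655] [ 0.4753 -0.07    0.0876] [ 0.4546 -0.0789  0.0827]
 top 16 [ 0.4576 -0.0842  0.0845]Traceback (most recent call last):
  File "<stdin>", line 23, in <module>
    return umr_minimum(a, axis, None, out, keepdims, initial, where)
ValueError: zero-size array to reduction operation minimum which has no identity
```

```bash
cat >> h.py <<'E'
def plan(pos,yaw,n,start=None,nt=None,grip=1):
    s=arm.read_state()
    p=np.array(s['eef_pos']) if start is None else np.array(start[:3])
    y0=s['tool_rot'][2] if start is None else start[3]
    dy=(yaw-y0+180)%360-180; nt=nt or n; d=(np.array(pos)-p)/n; y=y0; tot=0
    for i in range(n):
        a=np.radians(y); tx=np.array([np.cos(a),np.sin(a),0]); ty=np.array([np.sin(a),-np.cos(a),0])
        t=-dy/nt if i<nt else 0
        print([grip,[round(100*float(d@tx),2),round(100*float(d@ty),2),round(-100*float(d[2]),2)],[0,0,round(float(t),2)]])
        y-=t
def st():
    s=arm.read_state(); print('t',round(s['clock'],2),'pos',s['eef_pos'].round(4),'rot',s['tool_rot'].round(2),'F',s['ft_force'].round(1),'M',s['moment'].round(2),'w',round(s['gripper_width'],3))
E
python3 -c "
from h import *
plan([.46,-.0875,.20],73.3,18,start=[.212,-.614,.219,19.08],nt=18)"
```

```text
[1, [2.26, -2.31, 0.11], [0, 0, -3.01]]
[1, [2.38, -2.19, 0.11], [0, 0, -3.01]]
[1, [2.49, -2.06, 0.11], [0, 0, -3.01]]
[1, [2.59, -1.93, 0.11], [0, 0, -3.01]]
[1, [2.69, -1.79, 0.11], [0, 0, -3.01]]
[1, [2.78, -1.65, 0.11], [0, 0, -3.01]]
[1, [2.86, -1.5, 0.11], [0, 0, -3.01]]
[1, [2.94, -1.35, 0.11], [0, 0, -3.01]]
[1, [3.01, -1.19, 0.11], [0, 0, -3.01]]
[1, [3.06, -1.03, 0.11], [0, 0, -3.01]]
[1, [3.11, -0.87, 0.11], [0, 0, -3.01]]
[1, [3.16, -0.7, 0.11], [0, 0, -3.01]]
[1, [3.19, -0.54, 0.11], [0, 0, -3.01]]
[1, [3.21, -0.37, 0.11], [0, 0, -3.01]]
[1, [3.23, -0.2, 0.11], [0, 0, -3.01]]
[1, [3.23, -0.03, 0.11], [0, 0, -3.01]]
[1, [3.23, 0.14, 0.11], [0, 0, -3.01]]
[1, [3.22, 0.31, 0.11], [0, 0, -3.01]]
```

Call:
{"op": "move_arm", "data": {"motion": [[1,[2.3,-2.3,0.1],[0,0,-3]],[1,[2.4,-2.2,0.1],[0,0,-3]],[1,[2.5,-2.1,0.1],[0,0,-3]],[1,[2.6,-1.9,0.1],[0,0,-3]],[1,[2.7,-1.8,0.1],[0,0,-3]],[1,[2.8,-1.6,0.1],[0,0,-3]],[1,[2.9,-1.5,0.1],[0,0,-3]],[1,[2.9,-1.3,0.1],[0,0,-3]],[1,[3,-1.2,0.1],[0,0,-3]],[1,[3.1,-1,0.1],[0,0,-3]]]}}

```text
clock: 0.98
eef_pos: [0.3525, -0.3207, 0.2086]
tool_rot: [-180.0, 0.0, 49.2]
ft_force: [0.2, 0.3, -0.1]
gripper_width: 0.999
```

Call:
{"op": "move_arm", "data": {"motion": [[1,[3.1,-0.9,0.1],[0,0,-3]],[1,[3.2,-0.7,0.1],[0,0,-3]],[1,[3.2,-0.5,0.1],[0,0,-3]],[1,[3.2,-0.4,0.1],[0,0,-3]],[1,[3.2,-0.2,0.1],[0,0,-3]],[1,[3.2,0,0.1],[0,0,-3]],[1,[3.2,0.1,0.1],[0,0,-3]],[1,[3.2,0.3,0.1],[0,0,-3]],[1,[0,0,0],[0,0,0]],[1,[0,0,0],[0,0,0]]]}}

```text
clock: 1.82
eef_pos: [0.4629, -0.0871, 0.2005]
tool_rot: [-180.0, -0.0, 73.3]
ft_force: [-0.6, -0.4, 0.0]
gripper_width: 1.002
```

Run:
```python
from h import *
import pickle
st()
c=cap('wrist'); save(c,'w1.png'); pickle.dump(c,open('w1.pkl','wb')); st()
```

```text
t 1.82 pos [ 0.4629 -0.0871  0.2005] rot [-1.7997e+02 -4.0000e-02  7.3320e+01] F [-0.6 -0.4  0. ] M [-0.1  -0.09 -0.04] w 1.002
t 1.87 pos [ 0.4623 -0.089   0.2004] rot [-1.7995e+02  3.0000e-02  7.3110e+01] F [-0.3 -0.7 -0.2] M [-0.03 -0.12  0.03] w 0.999
```

View pics/w1.png

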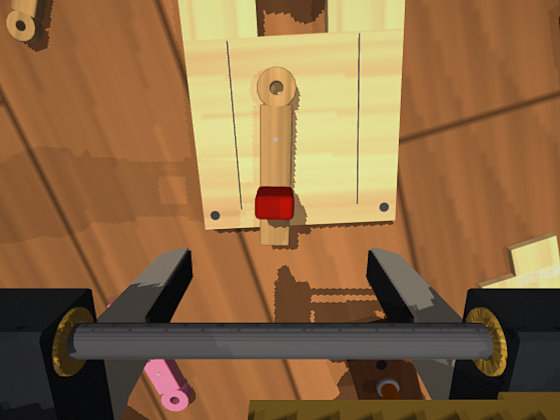

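Run:
```python
from h import *
import pickle
c=pickle.load(open('w1.pkl','rb')); C=c['color']
a=cv2.resize(C[60:240,200:350],None,fx=4,fy=4,interpolation=cv2.INTER_CUBIC); cv2.imwrite('pics/w1c.png',a[:,:,::-1][:, :])
P=pts(c)
m=(C[...,0]>110)&(C[...,1]<60)&(C[...,2]<60)&(np.hypot(P[...,0]-.46,P[...,1]+.088)<.04)
t=m&(P[...,2]>.08); q=P[t]
r=cv2.minAreaRect((q[:,:2]*1000).astype(np.float32)); print(len(q),q[:,2].mean(),r)
ys,xs=np.nonzero(t); r=cv2.minAreaRect(np.stack([xs,ys],1).astype(np.float32)); print(r,xs.min(),xs.max(),ys.min(),ys.max())
print(atz(c,*r[0],.086))
print('hole',atz(c,276.5,87.5,.043),'screws',atz(c,215,215.5,.025),atz(c,384,207,.025))
```

```text
871 0.08671698315980693 ((455.7965393066406, -87.37549591064453), (21.407442092895508, 32.212188720703125), 73.08257293701172)
((273.5, 207.5), (23.0, 37.0), 90.0) 255 292 196 219
[ 0.45606949 -0.0869317   0.086     ]
hole [0.48704948 0.00759329 0.043     ] screws [ 0.38843888 -0.09412205  0.025     ] [ 0.56022131 -0.13609669  0.025     ]
```

View pics/w1c.png

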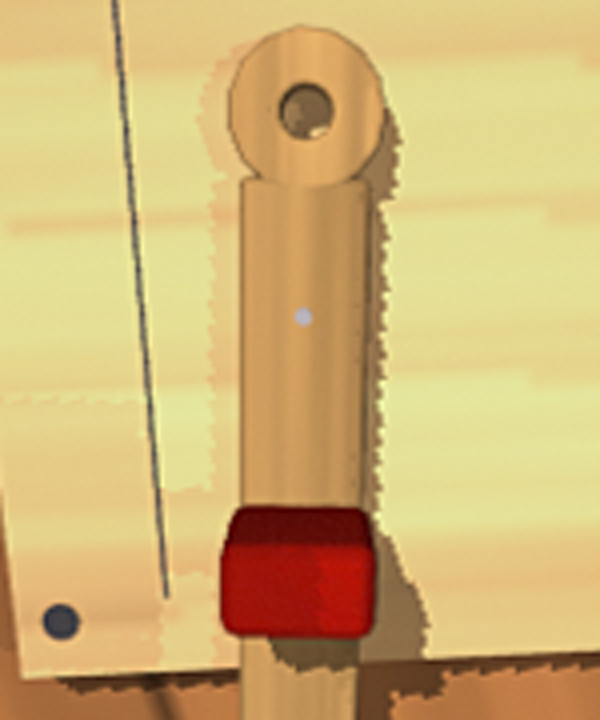

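The crop shows the arm's hole at wrist (276,88) and the handle top at (273,207). The arm is in line with the tool. I shift −0.5 cm along tool y and descend 15.2 cm.

Call:
{"op": "move_arm", "data": {"motion": [[1,[0,-0.5,3],[0,0,0]],[1,[0,0,3.5],[0,0,0]],[1,[0,0,3.5],[0,0,0]],[1,[0,0,3.2],[0,0,0]],[1,[0,0,1.5],[0,0,0]],[1,[0,0,0.5],[0,0,0]],[1,[0,0,0],[0,0,0]]]}}

```text
clock: 2.45
eef_pos: [0.4566, -0.089, 0.0477]
tool_rot: [-179.8, 0.1, 72.9]
ft_force: [0.2, 0.1, 0.0]
gripper_width: 1.001
```

Run:
```python
from h import *
c=cap('wrist'); save(c,'w2.png'); st()
```

```text
t 2.5 pos [ 0.4576 -0.0888  0.0487] rot [-1.7998e+02  4.0000e-02  7.2950e+01] F [ 1.  -0.7 -0. ] M [-0.01 -0.08 -0.  ] w 1.006
```

View pics/w2.png

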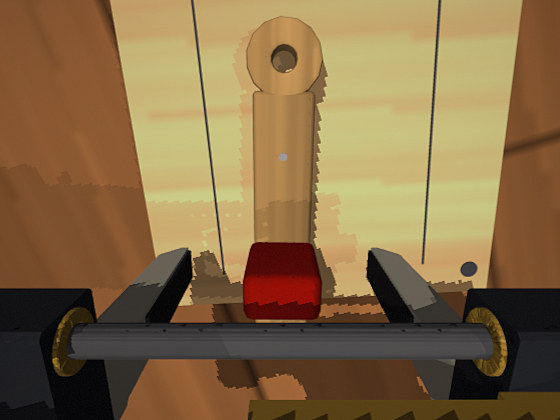

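The handle (282,280) sits between the fingers, so I close.

Call:
{"op": "move_arm", "data": {"motion": [[-1,[0,0,0],[0,0,0]],[-1,[0,0,0],[0,0,0]],[-1,[0,0,0],[0,0,0]],[-1,[0,0,0],[0,0,0]],[-1,[0,0,0],[0,0,0]],[-1,[0,0,0],[0,0,0]],[-1,[0,0,0],[0,0,0]],[-1,[0,0,0],[0,0,0]],[-1,[0,0,0],[0,0,0]],[-1,[0,0,0],[0,0,0]]]}}

```text
clock: 3.33
eef_pos: [0.4581, -0.0876, 0.0487]
tool_rot: [180.0, -0.0, 73.1]
ft_force: [0.4, 0.3, 1.0]
gripper_width: 0.367
```

Run:
```python
from h import *
import pickle
st()
c=cap('wrist'); save(c,'w3.png'); pickle.dump(c,open('w3.pkl','wb')); st()
```

```text
t 3.33 pos [ 0.4581 -0.0876  0.0487] rot [ 1.7997e+02 -1.0000e-02  7.3080e+01] F [0.4 0.3 1. ] M [-0.1  -0.11 -0.07] w 0.367
t 3.38 pos [ 0.4581 -0.0876  0.0487] rot [ 1.7997e+02 -1.0000e-02  7.3070e+01] F [ 0.9 -0.1 -0.1] M [-0.07 -0.08 -0.04] w 0.363
```

View pics/w3.png

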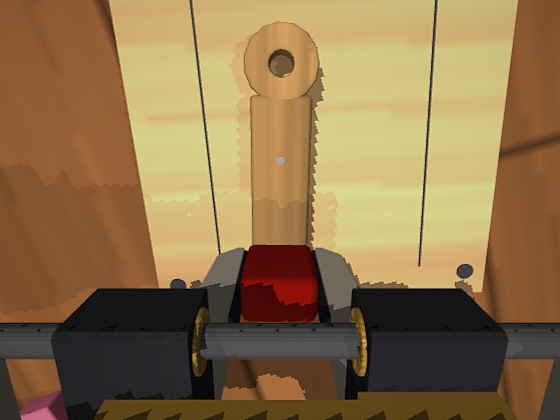

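Gripped: the opening of 0.365 is about 34 mm. Hole at (281,63), near screws at (178,284) and (465,271).

Run:
```python
from h import *
import pickle
c=pickle.load(open('w3.pkl','rb'))
h=atz(c,281,63,.043); a=atz(c,178,284,.025); b=atz(c,465,271,.025)
bx=(b-a)/np.linalg.norm(b-a); m=(a+b)/2
print(h,a,b,np.linalg.norm(b-a),np.degrees(np.arctan2(bx[1],bx[0])))
print('hole board x',(h-m)@bx)
for n in ('w1',):
    c=pickle.load(open(n+'.pkl','rb')); h=atz(c,276.5,87.5,.043); a=atz(c,215,215.5,.025); b=atz(c,384,207,.025); bx=(b-a)/np.linalg.norm(b-a); print('w1',(h-(a+b)/2)@bx,np.degrees(np.arctan2(bx[1],bx[0])))
```

```text
[0.486707   0.00821181 0.043     ] [ 0.38907996 -0.09275686  0.025     ] [ 0.56095926 -0.13594884  0.025     ] 0.17722314215875376 -14.105919064283398
hole board x -0.018535895283066164
w1 -0.016769373544224354 -13.731039125375787
```

Call:
{"op": "move_arm", "data": {"motion": [[-1,[0.5,0.3,0],[0,0,-0.8]],[-1,[0.5,0.4,0],[0,0,-0.8]],[-1,[0.5,0.4,0],[0,0,-0.8]],[-1,[0.5,0.4,0],[0,0,-0.8]],[-1,[0.5,0.4,0],[0,0,0]],[-1,[0.5,0.4,0],[0,0,0]],[-1,[0.5,0,0],[0,0,0]],[-1,[0.5,0,0],[0,0,0]],[-1,[0,0,0],[0,0,0]]]}}

```text
clock: 4.13
eef_pos: [0.4912, -0.0531, 0.0487]
tool_rot: [179.9, -0.1, 76.4]
ft_force: [-0.4, 0.5, 0.4]
gripper_width: 0.363
```

Run:
```python
from h import *
import pickle
c=cap('wrist'); save(c,'w4.png'); pickle.dump(c,open('w4.pkl','wb')); st()
```

```text
t 4.18 pos [ 0.4912 -0.0531  0.0487] rot [ 1.7992e+02 -1.2000e-01  7.6390e+01] F [-0.1  1.   0.5] M [-0.08 -0.04  0.01] w 0.362
```

View pics/w4.png

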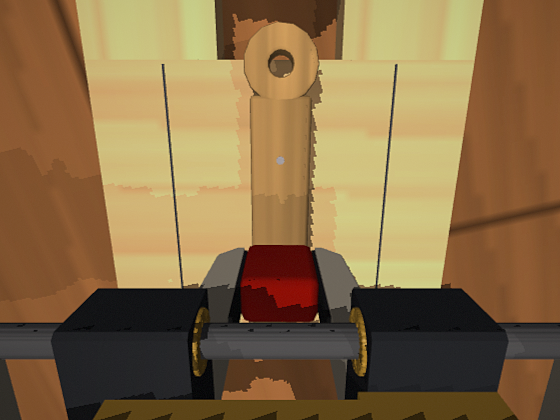

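The arm is centred: the board lines at 164 and 396 straddle the hole at 281. I advance 5 cm, then feel.

Call:
{"op": "move_arm", "data": {"motion": [[-1,[0.7,0,0],[0,0,0]],[-1,[0.7,0,0],[0,0,0]],[-1,[0.7,0,0],[0,0,0]],[-1,[0.7,0,0],[0,0,0]],[-1,[0.7,0,0],[0,0,0]],[-1,[0.7,0,0],[0,0,0]],[-1,[0.5,0,0],[0,0,0]],[-1,[0.3,0,0],[0,0,0]],[-1,[0,0,0],[0,0,0]]]}}

```text
clock: 4.93
eef_pos: [0.5022, -0.0046, 0.0487]
tool_rot: [-180.0, -0.1, 76.4]
ft_force: [-0.5, 0.2, 1.5]
gripper_width: 0.363
```

Run:
```python
from h import *
import pickle
c=cap('wrist'); save(c,'w5.png'); pickle.dump(c,open('w5.pkl','wb')); st()
```

```text
t 4.98 pos [ 0.5022 -0.0046  0.0487] rot [-1.800e+02 -1.000e-01  7.635e+01] F [-0.5  0.4  0.7] M [-0.14  0.17  0.01] w 0.367
```

View pics/w5.png

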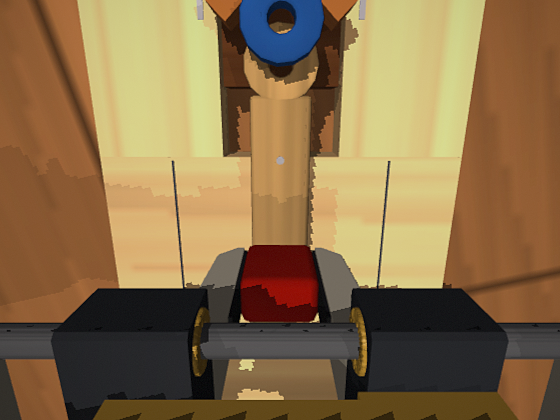

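The swing arm's knuckle is sliding under the blue one: blue hole (281,16), swing hole x ≈ 281. Now I creep.

Call:
{"op": "move_arm", "data": {"motion": [[-1,[0.2,0,0],[0,0,0]],[-1,[0.2,0,0],[0,0,0]],[-1,[0.2,0,0],[0,0,0]],[-1,[0.2,0,0],[0,0,0]],[-1,[0.1,0,0],[0,0,0]],[-1,[0.1,0,0],[0,0,0]]]}}

```text
clock: 5.48
eef_pos: [0.5045, 0.0034, 0.0487]
tool_rot: [180.0, 0.0, 76.3]
ft_force: [-0.9, -4.0, 2.6]
gripper_width: 0.366
```

Call:
{"op": "move_arm", "data": {"motion": [[-1,[0.1,0,0],[0,0,0]],[-1,[0.1,0,0],[0,0,0]]]}}

```text
clock: 5.65
eef_pos: [0.5049, 0.0054, 0.0487]
tool_rot: [180.0, 0.0, 76.3]
ft_force: [-0.5, -3.9, 2.3]
gripper_width: 0.363
```

Call:
{"op": "move_arm", "data": {"motion": [[-1,[0.1,0,0],[0,0,0]],[-1,[0.1,0,0],[0,0,0]]]}}

```text
clock: 5.82
eef_pos: [0.5054, 0.0074, 0.0487]
tool_rot: [180.0, 0.0, 76.3]
ft_force: [-0.3, -3.3, 2.6]
gripper_width: 0.363
```

Call:
{"op": "move_arm", "data": {"motion": [[-1,[0.1,0,0],[0,0,0]],[-1,[0.1,0,0],[0,0,0]]]}}

```text
clock: 5.98
eef_pos: [0.5058, 0.0094, 0.0487]
tool_rot: [-180.0, -0.0, 76.3]
ft_force: [0.0, -4.2, 1.1]
gripper_width: 0.364
```

Call:
{"op": "move_arm", "data": {"motion": [[-1,[0.1,0,0],[0,0,0]],[-1,[0,0,0],[0,0,0]]]}}

```text
clock: 6.15
eef_pos: [0.5061, 0.0108, 0.0487]
tool_rot: [180.0, -0.0, 76.3]
ft_force: [-1.1, -2.6, 1.6]
gripper_width: 0.369
```

Call:
{"op": "move_arm", "data": {"motion": [[-1,[0.1,0,0],[0,0,0]],[-1,[0,0,0],[0,0,0]]]}}

```text
clock: 6.32
eef_pos: [0.5064, 0.0116, 0.0487]
tool_rot: [180.0, -0.0, 76.3]
ft_force: [-0.8, -3.2, 2.1]
gripper_width: 0.366
```

Call:
{"op": "move_arm", "data": {"motion": [[-1,[0.1,0,0],[0,0,0]],[-1,[0,0,0],[0,0,0]]]}}

```text
clock: 6.48
eef_pos: [0.5066, 0.0124, 0.0487]
tool_rot: [-180.0, -0.0, 76.3]
ft_force: [-0.3, -3.3, 1.7]
gripper_width: 0.361
```

Call:
{"op": "move_arm", "data": {"motion": [[-1,[0.1,0,0],[0,0,0]],[-1,[0,0,0],[0,0,0]]]}}

```text
clock: 6.65
eef_pos: [0.5066, 0.0125, 0.0487]
tool_rot: [-180.0, 0.1, 76.3]
ft_force: [-1.5, -5.2, 3.8]
gripper_width: 0.363
```

Call:
{"op": "move_arm", "data": {"motion": [[-1,[0.1,0,0],[0,0,0]],[-1,[0,0,0],[0,0,0]]]}}

```text
clock: 6.82
eef_pos: [0.5066, 0.0125, 0.0487]
tool_rot: [-180.0, 0.1, 76.2]
ft_force: [-1.5, -6.1, 4.0]
gripper_width: 0.365
```

Call:
{"op": "move_arm", "data": {"motion": [[-1,[0.2,0,0],[0,0,0]],[-1,[0,0,0],[0,0,0]]]}}

```text
clock: 6.98
eef_pos: [0.5065, 0.0128, 0.0488]
tool_rot: [-179.9, 0.3, 76.2]
ft_force: [-2.3, -8.3, 5.5]
gripper_width: 0.365
```

Call:
{"op": "move_arm", "data": {"motion": [[-1,[0.2,0,0],[0,0,0]],[-1,[0,0,0],[0,0,0]],[-1,[0,0,0],[0,0,0]]]}}

```text
clock: 7.23
eef_pos: [0.5064, 0.013, 0.0488]
tool_rot: [-179.9, 0.4, 76.1]
ft_force: [-3.1, -11.1, 7.7]
gripper_width: 0.361
```

Run:
```python
from h import *
import pickle
st()
c=cap('wrist'); save(c,'w6.png'); pickle.dump(c,open('w6.pkl','wb')); st()
```

```text
t 7.23 pos [0.5064 0.013  0.0488] rot [-179.88    0.44   76.13] F [ -3.1 -11.1   7.7] M [-2.42  0.52  0.21] w 0.361
t 7.28 pos [0.5064 0.013  0.0489] rot [-179.88    0.43   76.13] F [ -3.5 -11.6   8. ] M [-2.31  0.54  0.31] w 0.358
```

View pics/w6.png

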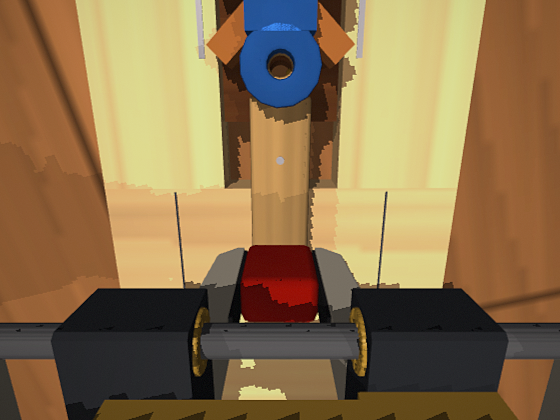

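The arm is home: a steady 11–12 N with no further motion, and the swing hole shows in line through the blue hole at (281,65). I ease off the pressure, then release.

Call:
{"op": "move_arm", "data": {"motion": [[-1,[-0.2,0,0],[0,0,0]],[-1,[-0.2,0,0],[0,0,0]],[-1,[0,0,0],[0,0,0]]]}}

```text
clock: 7.53
eef_pos: [0.5064, 0.0129, 0.0487]
tool_rot: [-180.0, 0.1, 76.2]
ft_force: [-2.2, -5.8, 3.6]
gripper_width: 0.365
```

Call:
{"op": "move_arm", "data": {"motion": [[-0.1,[0,0,0],[0,0,0]],[-0.1,[0,0,0],[0,0,0]],[0.2,[0,0,0],[0,0,0]],[0.2,[0,0,0],[0,0,0]],[0.4,[0,0,0],[0,0,0]],[0.4,[0,0,0],[0,0,0]],[0.4,[0,0,0],[0,0,0]]]}}

```text
clock: 8.12
eef_pos: [0.5071, 0.0145, 0.0486]
tool_rot: [180.0, -0.0, 76.3]
ft_force: [-0.8, -1.3, -0.5]
gripper_width: 0.694
```

Run:
```python
from h import *
import pickle
st()
c=cap('wrist'); save(c,'w7.png'); pickle.dump(c,open('w7.pkl','wb')); st()
```

```text
t 8.12 pos [0.5071 0.0145 0.0486] rot [ 1.800e+02 -3.000e-02  7.628e+01] F [-0.8 -1.3 -0.5] M [-0.01 -0.05 -0.01] w 0.694
t 8.17 pos [0.5071 0.0144 0.0487] rot [ 1.800e+02 -2.000e-02  7.628e+01] F [ 0.7 -0.1 -0.7] M [-0.03 -0.09 -0.03] w 0.701
```

View pics/w7.png

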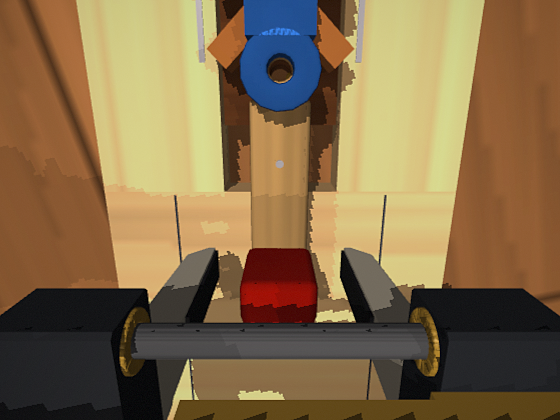

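Call:
{"op": "move_arm", "data": {"motion": [[0.6,[0,0,-1.5],[0,0,0]],[0.6,[0,0,-3.5],[0,0,0]],[0.6,[0,0,-3.5],[0,0,0]],[0.6,[0.6,0,-3.5],[0,0,0]],[0.6,[1.4,0,-3],[0,0,0]],[0.6,[0,0,0],[0,0,0]],[0.6,[0,0,0],[0,0,0]]]}}

```text
clock: 8.75
eef_pos: [0.5129, 0.0346, 0.2005]
tool_rot: [179.7, -0.1, 76.4]
ft_force: [0.4, -0.3, -0.7]
gripper_width: 0.801
```

Run:
```python
from h import *
import pickle
st()
c=cap('wrist'); save(c,'w8.png'); pickle.dump(c,open('w8.pkl','wb')); st()
a=cv2.resize(c['color'][40:240,190:360],None,fx=3,fy=3,interpolation=cv2.INTER_CUBIC); cv2.imwrite('pics/w8c.png',a[:,:,::-1])
```

```text
t 8.75 pos [0.5129 0.0346 0.2005] rot [ 1.7975e+02 -1.1000e-01  7.6360e+01] F [ 0.4 -0.3 -0.7] M [-0.03 -0.03  0.04] w 0.801
t 8.8 pos [0.5115 0.0335 0.1988] rot [1.7997e+02 1.0000e-02 7.6300e+01] F [-0.9 -0.8 -0.4] M [-0.08 -0.04 -0.02] w 0.799
```

View pics/w8c.png

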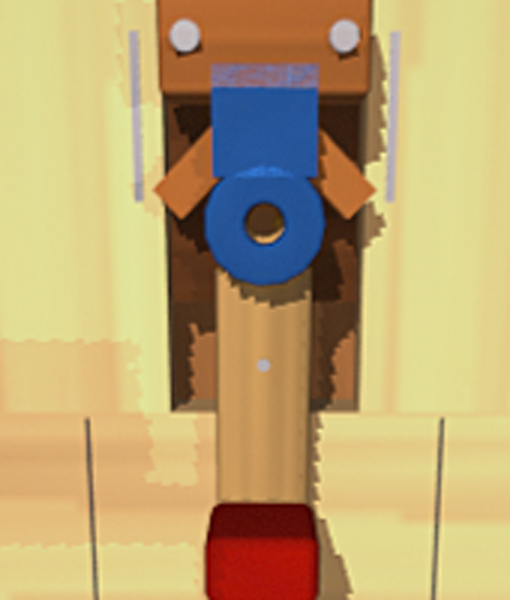

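Run:
```python
from h import *
import pickle
for n,uv,pos in (('w6',(281.5,65),(.5064,.013,.0488)),('w7',(280.5,67.5),(.5071,.0144,.0487)),('w8',(278,114.2),(.5117,.0336,.199))):
    c=pickle.load(open(n+'.pkl','rb')); T=np.eye(4)
    if n!='w6': T[:3,:3]=R.from_euler('xyz',[180,0,76.3],degrees=True).as_matrix(); T[:3,3]=pos; c['T']=T@np.array(c['hand_eye'])
    print(n,atz(c,*uv,.057))
    o,d=ray(c,*uv)
    if n=='w7': o7,d7=o,d
    if n=='w8':
        t=np.linalg.lstsq(np.stack([d7,-d],1),o-o7,rcond=None)[0]; print('tri',o7+d7*t[0],o+d*t[1])
    print(n)
print(np.array(c['hand_eye']).round(4).tolist())
# pin
for n in('scene','side'):
    c=pickle.load(open(n+'0.pkl','rb')); C=c['color'].astype(int); P=pts(c)
    m=(C[...,0]>110)&(C[...,0]-C[...,1]>55)&(C[...,2]<60)&(np.hypot(P[...,0]-.52,P[...,1]+.325)<.03)&(P[...,2]>.07)
    ys,xs=np.nonzero(m); q=P[m]; print(n,m.sum(),xs.min(),xs.max(),ys.min(),ys.max(),q[:,2].max(), q.mean(0))
```

```text
w6 [0.52951193 0.1077947  0.057     ]
w6
w7 [0.52927155 0.10844608 0.057     ]
w7
w8 [0.52687772 0.10690064 0.057     ]
tri [0.52878804 0.10661808 0.07480202] [0.52703237 0.10715587 0.07480956]
w8
[[-0.0017, -0.9591, -0.2831, 0.0798], [1.0, -0.0011, -0.0022, -0.0011], [0.0017, -0.2831, 0.9591, -0.1672], [0.0, 0.0, 0.0, 1.0]]
scene 85 123 134 232 245 0.10079794336615189 [ 0.51884419 -0.3278518   0.09307257]
side 26 285 288 146 152 0.09634228945262935 [ 0.51481538 -0.32150375  0.08426715]
```

View pics/c_e.png

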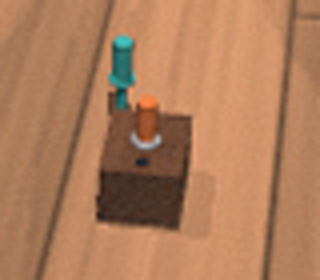

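The side crop shows the orange pin in the rack at (287,149), with the teal look-alike standing behind it at (280,137). I work out the pin and teal positions next.

Run:
```python
from h import *
import pickle
cs=pickle.load(open('scene0.pkl','rb'));cd=pickle.load(open('side0.pkl','rb'))
def tri(u,w):
    o1,d1=ray(cs,*u); o2,d2=ray(cd,*w); t=np.linalg.lstsq(np.stack([d1,-d2],1),o2-o1,rcond=None)[0]
    return ((o1+d1*t[0]+o2+d2*t[1])/2).round(4),np.linalg.norm(o1+d1*t[0]-o2-d2*t[1]).round(4)
q=lambda x,y,o:((x+.5)/4-.5+o[0],(y+.5)/4-.5+o[1])
print('pin top',tri(q(270,60,(60,220)),q(148,103,(250,120))))
print('collar',tri(q(287,108,(60,220)),q(146,138,(250,120))))
print('teal top',tri(q(73,155,(60,220)),q(122,42,(250,120))))
print('teal low',tri(q(125,255,(60,220)),q(120,105,(250,120))))
for x,y in((203,75),(375,48),(390,145),(208,185)): print('rack',atz(cs,*q(x,y,(60,220)),.056).round(3))
print('pin top z',atz(cs,*q(270,60,(60,220)),.098),atz(cd,*q(148,103,(250,120)),.098))
plan([.522,-.33,.20],58,16,start=[.5118,.0338,.199,76.3])
```

```text
pin top (array([ 0.5148, -0.3298,  0.0953]), np.float64(0.0027))
collar (array([ 0.5161, -0.3307,  0.0582]), np.float64(0.0007))
teal top (array([ 0.5498, -0.4242,  0.0912]), np.float64(0.0012))
teal low (array([ 0.5547, -0.425 ,  0.0183]), np.float64(0.0117))
rack [ 0.483 -0.374  0.056]
rack [ 0.484 -0.286  0.056]
rack [ 0.548 -0.281  0.056]
rack [ 0.554 -0.37   0.056]
pin top z [ 0.51553949 -0.32998627  0.098     ] [ 0.51514374 -0.32390046  0.098     ]
[1, [-2.19, 0.6, -0.01], [0, 0, 1.14]]
[1, [-2.18, 0.64, -0.01], [0, 0, 1.14]]
[1, [-2.17, 0.69, -0.01], [0, 0, 1.14]]
[1, [-2.15, 0.73, -0.01], [0, 0, 1.14]]
[1, [-2.14, 0.77, -0.01], [0, 0, 1.14]]
[1, [-2.12, 0.82, -0.01], [0, 0, 1.14]]
[1, [-2.11, 0.86, -0.01], [0, 0, 1.14]]
[1, [-2.09, 0.9, -0.01], [0, 0, 1.14]]
[1, [-2.07, 0.94, -0.01], [0, 0, 1.14]]
[1, [-2.05, 0.98, -0.01], [0, 0, 1.14]]
[1, [-2.03, 1.02, -0.01], [0, 0, 1.14]]
[1, [-2.01, 1.06, -0.01], [0, 0, 1.14]]
[1, [-1.99, 1.1, -0.01], [0, 0, 1.14]]
[1, [-1.97, 1.14, -0.01], [0, 0, 1.14]]
[1, [-1.94, 1.18, -0.01], [0, 0, 1.14]]
[1, [-1.92, 1.22, -0.01], [0, 0, 1.14]]
```

Call:
{"op": "move_arm", "data": {"motion": [[0.3,[-2,0.5,0],[0,0,0]],[0.3,[-4,0.8,0],[0,0,0]],[0.3,[-4,0.8,0],[0,0,0]],[0.3,[-4,0.8,0],[0,0,0]],[0.3,[-4,0.8,0],[0,0,0]],[0.3,[-4,0.8,0],[0,0,0]],[0.3,[-4,0.8,0],[0,0,0]],[0.3,[-4,0.8,0],[0,0,0]],[0.3,[-4,0.8,0],[0,0,0]],[0.3,[-4,0.8,0],[0,0,0]]]}}

```text
clock: 9.63
eef_pos: [0.4942, -0.3559, 0.1963]
tool_rot: [-179.7, -0.1, 76.2]
ft_force: [0.8, 0.1, 0.2]
gripper_width: 0.65
```

Call:
{"op": "move_arm", "data": {"motion": [[0.3,[-2,0.8,0],[0,0,0]],[0.3,[-1.3,0.4,0],[0,0,0]],[0.3,[0,0,0],[0,0,0]],[0.3,[0,0,0],[0,0,0]],[0.3,[0,0,0],[0,0,0]]]}}

```text
clock: 10.05
eef_pos: [0.4999, -0.3867, 0.1974]
tool_rot: [-179.8, -0.1, 76.4]
ft_force: [0.8, 1.2, -0.9]
gripper_width: 0.65
```

Run:
```python
from h import *
import pickle
st()
c=cap('wrist'); save(c,'w9.png'); pickle.dump(c,open('w9.pkl','wb')); st()
```

```text
t 10.05 pos [ 0.4999 -0.3867  0.1974] rot [-1.7985e+02 -1.3000e-01  7.6370e+01] F [ 0.8  1.2 -0.9] M [ 0.06 -0.07  0.05] w 0.65
t 10.1 pos [ 0.5003 -0.3864  0.1979] rot [-1.799e+02 -1.100e-01  7.642e+01] F [0.2 0.9 0.6] M [ 0.06 -0.11  0.02] w 0.651
```

View pics/w9.png

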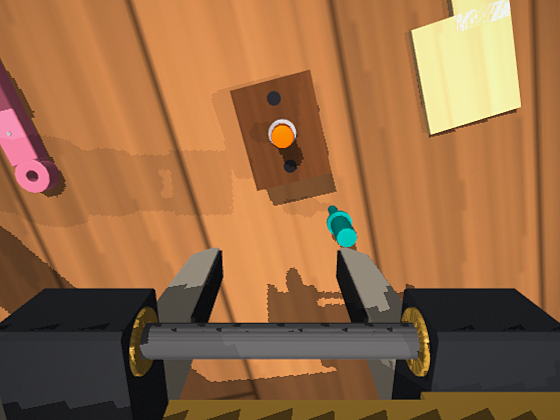

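Orange pin top at (282,136), rack holes at (274,98) and (290,166), teal decoy at (342,228).

Run:
```python
from h import *
import pickle
c=pickle.load(open('w9.pkl','rb')); C=c['color'].astype(int)
m=(C[...,0]>220)&(C[...,1]>100)&(C[...,1]<180)&(C[...,2]<60); m[:110]=0;m[160:]=0;m[:,:260]=0;m[:,310:]=0
ys,xs=np.nonzero(m); print((xs.min()+xs.max())/2,(ys.min()+ys.max())/2,len(xs),xs.max()-xs.min()+1)
p=atz(c,(xs.min()+xs.max())/2,(ys.min()+ys.max())/2,.098); print(p)
P=pts(c); print(P[int(ys.mean()),int(xs.mean())])
s=np.array([.5003,-.3864,.1979]); a=np.radians(76.35); d=p-s
print('tool dx dy cm',100*(d[0]*np.cos(a)+d[1]*np.sin(a)),100*(d[0]*np.sin(a)-d[1]*np.cos(a)))
```

```text
282.0 136.5 378 21
[ 0.5141879  -0.32917662  0.098     ]
[ 0.51356411 -0.32849819  0.09984678]
tool dx dy cm 5.8884538747804145 -0.000851902126143729
```

Call:
{"op": "move_arm", "data": {"motion": [[0.2,[2.5,0,0],[0,0,0]],[0.2,[2.4,0,1],[0,0,0]],[0.2,[1,0,3],[0,0,0]],[0.2,[0,0,2.4],[0,0,0]],[0.2,[0,0,0],[0,0,0]],[0.2,[0,0,0],[0,0,0]]]}}

```text
clock: 10.6
eef_pos: [0.5136, -0.33, 0.1341]
tool_rot: [-179.8, -0.0, 76.4]
ft_force: [0.2, -0.2, 0.4]
gripper_width: 0.598
```

Run:
```python
from h import *
import pickle
st()
c=cap('wrist'); save(c,'w10.png'); pickle.dump(c,open('w10.pkl','wb')); st()
```

```text
t 10.6 pos [ 0.5136 -0.33    0.1341] rot [-1.7984e+02 -5.0000e-02  7.6380e+01] F [ 0.2 -0.2  0.4] M [-0.01 -0.1  -0.02] w 0.598
t 10.65 pos [ 0.5146 -0.3312  0.1354] rot [1.7997e+02 1.0000e-02 7.6310e+01] F [1.5 0.3 0.3] M [-0.08 -0.09  0.02] w 0.598
```

View pics/w10.png

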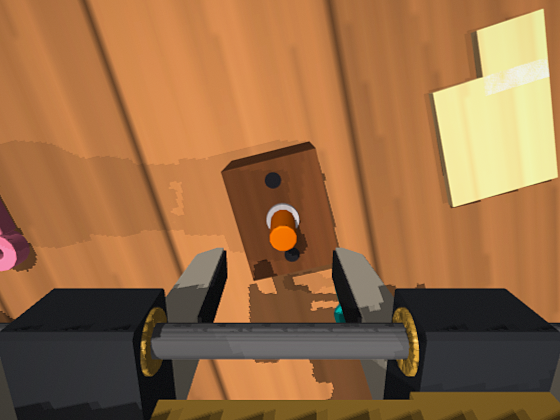

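Run:
```python
from h import *
import pickle
c=pickle.load(open('w10.pkl','rb')); T=np.eye(4); s=np.array([.5143,-.3308,.1345])
T[:3,:3]=R.from_euler('xyz',[180,0,76.33],degrees=True).as_matrix(); T[:3,3]=s; c['T']=T@np.array(c['hand_eye'])
C=c['color'].astype(int)
m=(C[...,0]>220)&(C[...,1]>100)&(C[...,1]<180)&(C[...,2]<60); m[:200]=0;m[260:]=0;m[:,:260]=0;m[:,310:]=0
ys,xs=np.nonzero(m);u,v=(xs.min()+xs.max())/2,(ys.min()+ys.max())/2; print(u,v,xs.max()-xs.min(),ys.max()-ys.min())
p=atz(c,u,v,.098);a=np.radians(76.33); d=p-s
print(p,'tool dx dy cm',100*(d[0]*np.cos(a)+d[1]*np.sin(a)),100*(d[0]*np.sin(a)-d[1]*np.cos(a)))
```

```text
282.5 237.5 25 23
[ 0.51506978 -0.33005302  0.098     ] tool dx dy cm 0.09077430910930044 0.057143654572420086
```

Call:
{"op": "move_arm", "data": {"motion": [[0,[0.1,0,2.5],[0,0,0]],[0,[0,0,2.5],[0,0,0]],[0,[0,0,1.5],[0,0,0]],[0,[0,0,0.5],[0,0,0]],[0,[0,0,0],[0,0,0]],[0,[0,0,0],[0,0,0]]]}}

```text
clock: 11.15
eef_pos: [0.5156, -0.3313, 0.0663]
tool_rot: [179.8, 0.0, 76.2]
ft_force: [-0.1, 0.2, 0.7]
gripper_width: 0.501
```

Run:
```python
from h import *
import pickle
c=cap('wrist'); save(c,'w11.png'); st()
```

```text
t 11.2 pos [ 0.5158 -0.3313  0.0666] rot [1.7979e+02 6.0000e-02 7.6250e+01] F [-0.5 -0.2  0.2] M [-0.04 -0.09 -0.04] w 0.5
```

View pics/w11.png

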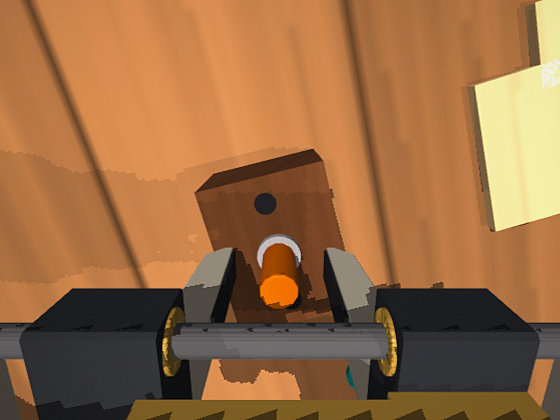

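Call:
{"op": "move_arm", "data": {"motion": [[-1,[0,0,0.1],[0,0,0]],[-1,[0,0,0],[0,0,0]],[-1,[0,0,0],[0,0,0]],[-1,[0,0,0],[0,0,0]],[-1,[0,0,0],[0,0,0]],[-1,[0,0,0],[0,0,0]],[-1,[0,0,0],[0,0,0]],[-1,[0,0,0],[0,0,0]],[-1,[0,0,0],[0,0,0]]]}}

```text
clock: 11.95
eef_pos: [0.5147, -0.3306, 0.064]
tool_rot: [180.0, 0.0, 76.3]
ft_force: [-0.0, -0.2, 2.4]
gripper_width: 0.19
```

Run:
```python
from h import *
import pickle
c=cap('wrist'); save(c,'w12.png'); st()
```

```text
t 12.0 pos [ 0.5147 -0.3306  0.0639] rot [1.7997e+02 1.0000e-02 7.6270e+01] F [-0.3 -0.1  2.4] M [-0.04 -0.05  0.  ] w 0.183
```

View pics/w12.png

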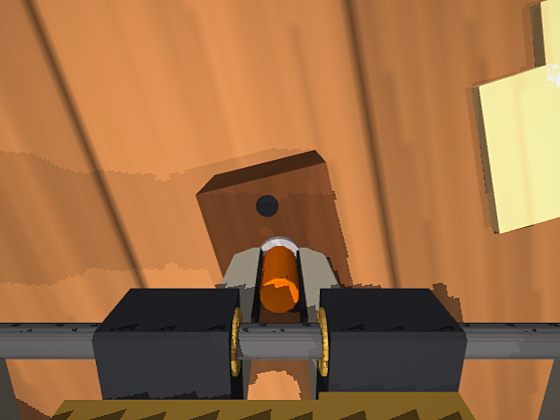

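Gripped at 0.187, about 17.5 mm. The TCP sits 8 mm above the shoulder and 60 mm above the tip. I lift and carry the pin.

Call:
{"op": "move_arm", "data": {"motion": [[-1,[0,0,-1],[0,0,0]],[-1,[0,0,-2.5],[0,0,0]],[-1,[0,0,-3.5],[0,0,0]],[-1,[0,0,-3.5],[0,0,0]],[-1,[1,-0.2,-2],[0,0,0]],[-1,[3,-0.6,0],[0,0,0]],[-1,[3.5,-0.7,0],[0,0,0]],[-1,[3.5,-0.7,0],[0,0,0]],[-1,[3.5,-0.8,0],[0,0,0]],[-1,[3.5,-0.8,0],[0,0,0]]]}}

```text
clock: 12.83
eef_pos: [0.5195, -0.1449, 0.189]
tool_rot: [-180.0, 0.0, 76.3]
ft_force: [0.7, -0.2, -0.8]
gripper_width: 0.19
```

Call:
{"op": "move_arm", "data": {"motion": [[-1,[3.5,-0.8,0],[0,0,0]],[-1,[3.5,-0.8,0],[0,0,0]],[-1,[3.5,-0.7,0],[0,0,0]],[-1,[3.5,-0.7,0],[0,0,0]],[-1,[3.5,-0.7,0],[0,0,0]],[-1,[3.2,-0.7,0],[0,0,0]],[-1,[2.2,-0.5,0],[0,0,0]],[-1,[1,-0.3,0],[0,0,0]],[-1,[0,0,0],[0,0,0]],[-1,[0,0,0],[0,0,0]]]}}

```text
clock: 13.67
eef_pos: [0.5262, 0.0966, 0.1886]
tool_rot: [-180.0, 0.1, 76.2]
ft_force: [0.2, -0.7, -0.9]
gripper_width: 0.188
```

Run:
```python
from h import *
import pickle
st()
for n in('wrist','scene','side'):
    c=cap(n); save(c,n+'13.png'); pickle.dump(c,open(n+'13.pkl','wb')); st()
    if n!='wrist':
        y,x=(120,270) if n=='scene' else (150,190)
        a=cv2.resize(c['color'][y:y+150,x:x+150],None,fx=4,fy=4,interpolation=cv2.INTER_CUBIC); cv2.imwrite(f'pics/{n}13c.png',a[:,:,::-1])
```

```text
t 13.67 pos [0.5262 0.0966 0.1886] rot [-1.7998e+02  1.0000e-01  7.6250e+01] F [ 0.2 -0.7 -0.9] M [-0.1  -0.08  0.04] w 0.188
t 13.72 pos [0.5264 0.0954 0.1886] rot [-1.7999e+02  1.3000e-01  7.6120e+01] F [ 0.3 -0.6  0.3] M [-0.08 -0.05 -0.02] w 0.19
t 13.77 pos [0.5265 0.0949 0.1885] rot [-1.800e+02  1.200e-01  7.605e+01] F [ 0.3  0.4 -0.3] M [-0.08 -0.11  0.  ] w 0.192
t 13.82 pos [0.5266 0.095  0.1885] rot [-1.800e+02  1.100e-01  7.603e+01] F [ 0.1 -0.4 -0.6] M [-0.07 -0.02  0.04] w 0.185
```

View pics/wrist13.png

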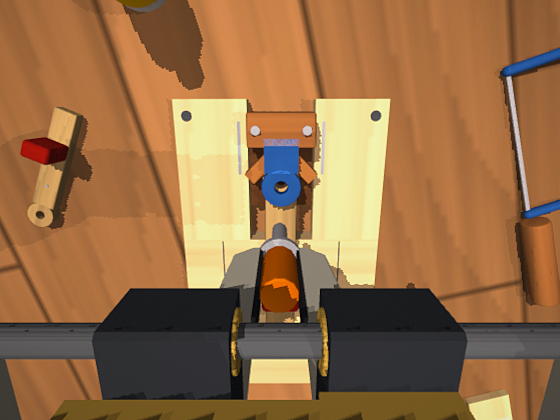

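View pics/scene13c.png

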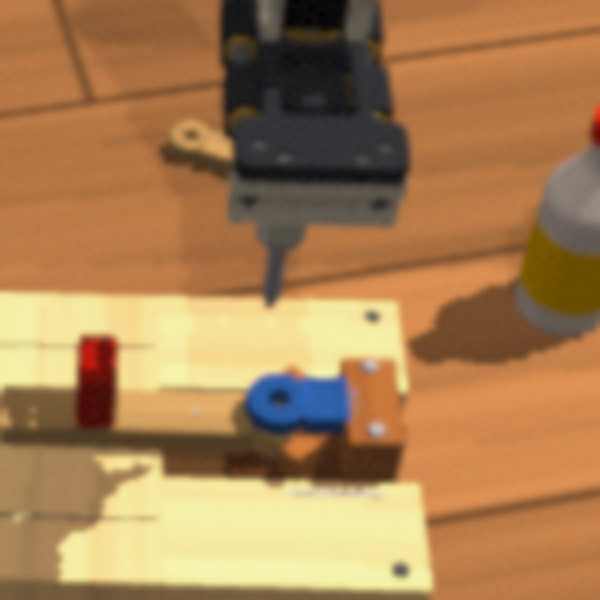

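View pics/side13c.png

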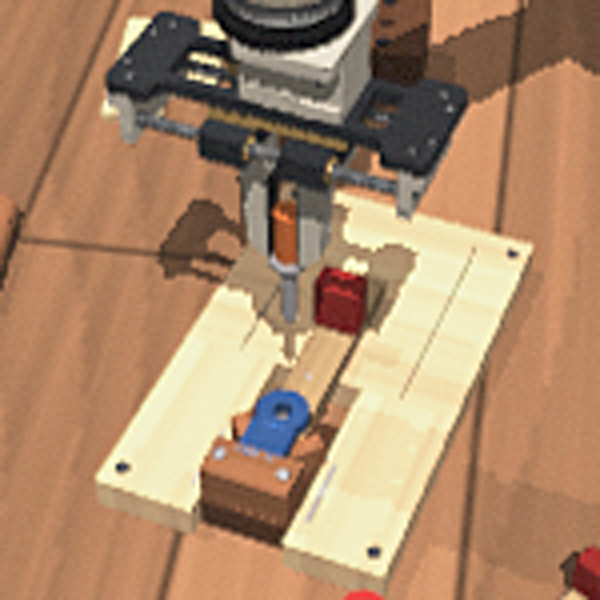

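Wrist view: pin tip about (279,226), blue hole (281,186). The tip and hole are also visible in the scene and side crops. I compute the relative offset from each camera.

```bash
python3 - <<'E'
from h import *
import pickle
a=np.radians(76.2)
def rep(n,d): print(n,'xy',d[:2].round(4),'tool dx dy cm',round(100*(d[0]*np.cos(a)+d[1]*np.sin(a)),2),round(100*(d[0]*np.sin(a)-d[1]*np.cos(a)),2))
q=lambda x,y,o:((x+.5)/4-.5+o[0],(y+.5)/4-.5+o[1])
cs=pickle.load(open('scene13.pkl','rb'));cd=pickle.load(open('side13.pkl','rb'));cw=pickle.load(open('wrist13.pkl','rb'))
T=np.eye(4);T[:3,:3]=R.from_euler('xyz',[180,.1,76.15],degrees=True).as_matrix();T[:3,3]=[.5264,.0954,.1886];cw['T']=T@np.array(cw['hand_eye'])
def tri(u,w):
    o1,d1=ray(cs,*u); o2,d2=ray(cd,*w); t=np.linalg.lstsq(np.stack([d1,-d2],1),o2-o1,rcond=None)[0]
    return ((o1+d1*t[0]+o2+d2*t[1])/2)
st_,sh=q(270,300,(270,120)),q(279,398,(270,120)); dt,dh=q(290,320,(190,150)),q(283,409,(190,150))
for n,c,t,h in (('scene',cs,st_,sh),('side',cd,dt,dh),('wrist',cw,(279.5,226),(281,186.5))):
    T1=atz(c,*t,.1285);H=atz(c,*h,.057);print(T1.round(4),H.round(4));rep(n,H-T1)
T1=tri(st_,dt);H=tri(sh,dh);print(T1,H);rep('tri',H-T1)
print(cw['range_z'][186,268],cw['range_z'][226,279])
E
python3 - <<'E'
import sys; sys.path.insert(0,'.')
import pickle,cv2
c=pickle.load(open('wrist13.pkl','rb'))
cv2.imwrite('pics/w13c.png',cv2.resize(c['color'][160:310,220:340],None,fx=5,fy=5,interpolation=cv2.INTER_CUBIC)[:,:,::-1][:590])
E
```

```text
[0.5241 0.0964 0.1285] [0.5321 0.1061 0.057 ]
scene xy [0.008  0.0097] tool dx dy cm 1.13 0.54
[0.5265 0.0964 0.1285] [0.5298 0.1088 0.057 ]
side xy [0.0033 0.0125] tool dx dy cm 1.29 0.02
[0.5252 0.096  0.1285] [0.5293 0.1076 0.057 ]
wrist xy [0.0042 0.0116] tool dx dy cm 1.22 0.13
[0.52581227 0.09646026 0.12945433] [0.53018029 0.10689722 0.05460392]
tri xy [0.0044 0.0104] tool dx dy cm 1.12 0.18
0.30381644 0.22316559
```

View pics/w13c.png

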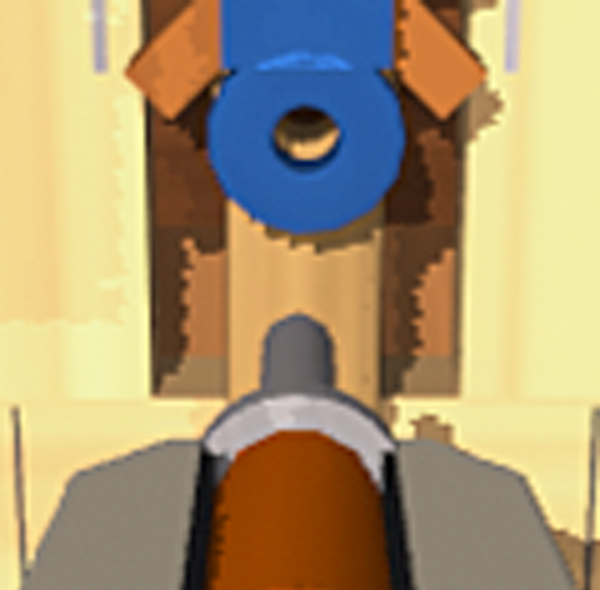

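Call:
{"op": "move_arm", "data": {"motion": [[-1,[0.6,0.1,0],[0,0,0]],[-1,[0.6,0.1,1],[0,0,0]],[-1,[0,0,2.5],[0,0,0]],[-1,[0,0,2],[0,0,0]],[-1,[0,0,0.8],[0,0,0]],[-1,[0,0,0],[0,0,0]],[-1,[0,0,0],[0,0,0]],[-1,[0,0,0],[0,0,0]]]}}

```text
clock: 14.48
eef_pos: [0.5322, 0.1095, 0.1265]
tool_rot: [179.9, -0.1, 76.3]
ft_force: [0.3, -0.1, -1.1]
gripper_width: 0.191
```

```bash
cat > look.py <<'E'
from h import *
import pickle,sys
k=sys.argv[1]; st()
im=[]
for n in('wrist','scene','side'):
    c=cap(n); pickle.dump(c,open(n+k+'.pkl','wb'))
    x,y,w=dict(wrist=(230,190,100),scene=(315,180,60),side=(235,205,60))[n]
    im.append(cv2.resize(c['color'][y:y+w,x:x+w],(400,400),interpolation=cv2.INTER_CUBIC))
st()
cv2.imwrite(f'pics/look{k}.png',np.vstack([np.hstack([im[1],im[2]])])[:,:,::-1]); cv2.imwrite(f'pics/lookw{k}.png',cv2.resize(im[0],(560,560))[:,:,::-1])
E
python3 look.py 14
```

```text
t 14.48 pos [0.5322 0.1095 0.1265] rot [ 1.799e+02 -7.000e-02  7.626e+01] F [ 0.3 -0.1 -1.1] M [-0.05 -0.    0.02] w 0.191
t 14.63 pos [0.532  0.1093 0.1268] rot [ 1.7988e+02 -6.0000e-02  7.6260e+01] F [ 0.2 -0.2 -0.9] M [-0.05 -0.04 -0.02] w 0.186
```

View pics/look14.png

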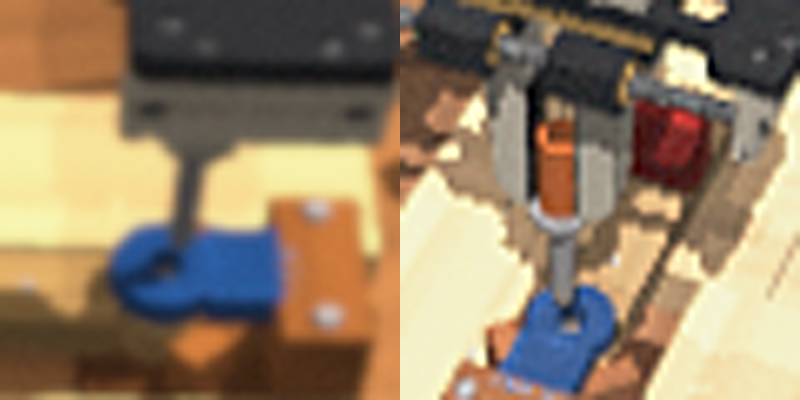

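View pics/lookw14.png

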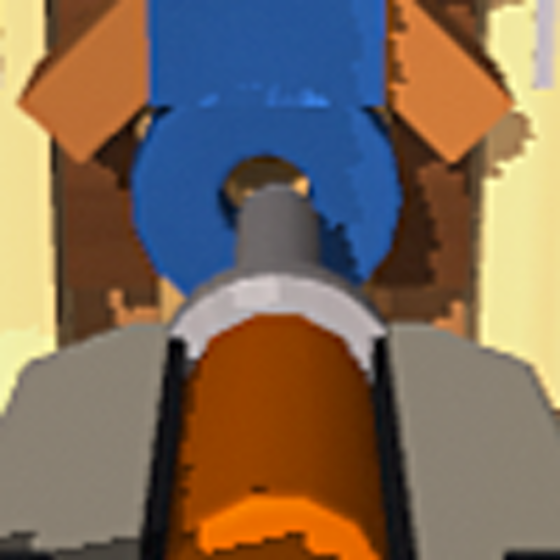

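```bash
cat > off.py <<'E'
from h import *
import pickle
a=np.radians(76.25)
def off(k,tipz,W,S,D):
    for n,z,o,(t,h) in (('wrist',5.6,(230,190),W),('scene',400/60,(315,180),S),('side',400/60,(235,205),D)):
        c=pickle.load(open(n+k+'.pkl','rb'))
        g=lambda p:((p[0]+.5)/z-.5+o[0],(p[1]+.5)/z-.5+o[1])
        T=atz(c,*g(t),tipz);H=atz(c,*g(h),.057);d=H-T
        print(n,'tip',T.round(4),'hole',H.round(4),'tool dx dy mm',round(1000*(d[0]*np.cos(a)+d[1]*np.sin(a)),1),round(1000*(d[0]*np.sin(a)-d[1]*np.cos(a)),1))
E
python3 -c "
from off import *
off('14',.0668,((277,190),(265,196)),((182,246),(164,270)),((166,308),(170,318)))"
```

```text
wrist tip [0.5312 0.1122 0.0668] hole [0.5287 0.1085 0.057 ] tool dx dy mm -4.2 -1.6
scene tip [0.5337 0.1102 0.0668] hole [0.5345 0.105  0.057 ] tool dx dy mm -4.9 2.0
side tip [0.5311 0.1137 0.0668] hole [0.5303 0.1103 0.057 ] tool dx dy mm -3.5 -0.0
```

Call:
{"op": "move_arm", "data": {"motion": [[-1,[-0.3,-0.05,0.3],[0,0,0]],[-1,[0,0,0.3],[0,0,0]],[-1,[0,0,0],[0,0,0]],[-1,[0,0,0],[0,0,0]],[-1,[0,0,0],[0,0,0]]]}}

```text
clock: 15.05
eef_pos: [0.5301, 0.1063, 0.1197]
tool_rot: [-180.0, -0.0, 76.3]
ft_force: [-0.4, -0.5, -0.5]
gripper_width: 0.188
```

```bash
python3 look.py 15
```

```text
t 15.05 pos [0.5301 0.1063 0.1197] rot [-1.800e+02 -1.000e-02  7.627e+01] F [-0.4 -0.5 -0.5] M [-0.01 -0.05 -0.01] w 0.188
t 15.2 pos [0.5301 0.1064 0.1198] rot [ 1.7999e+02 -1.0000e-02  7.6280e+01] F [-1.1 -0.5 -0.1] M [-0.08 -0.09  0.03] w 0.185
```

View pics/look15.png

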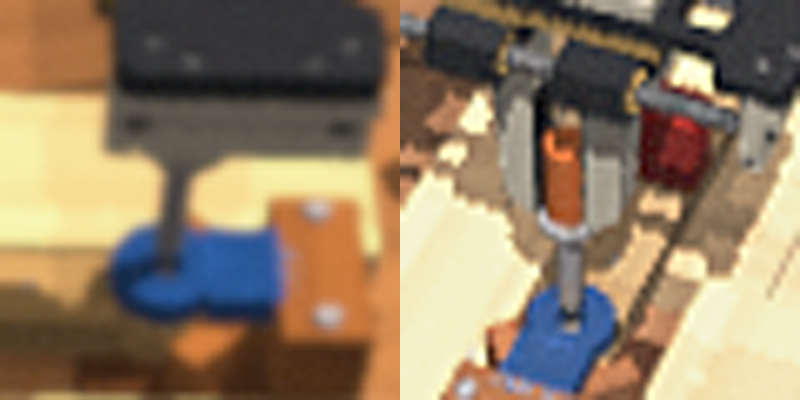

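View pics/lookw15.png

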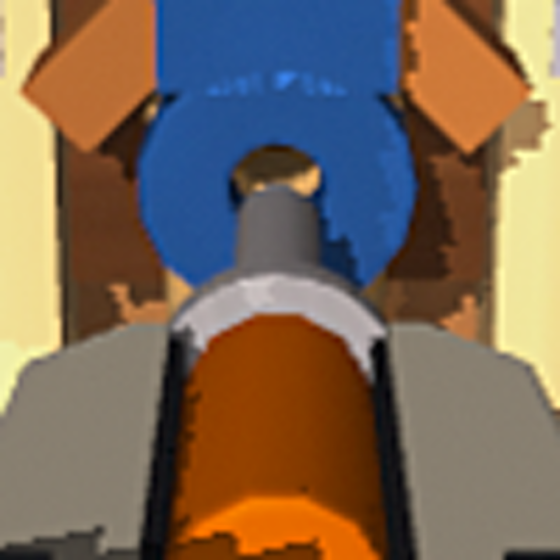

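The tip is over the hole in all three views: wrist tip (278,187) against hole centre (277,190), in crop pixels. I descend gently.

Call:
{"op": "move_arm", "data": {"motion": [[-1,[0.05,0,0.2],[0,0,0]],[-1,[0,0,0.2],[0,0,0]],[-1,[0,0,0.2],[0,0,0]],[-1,[0,0,0.1],[0,0,0]],[-1,[0,0,0],[0,0,0]]]}}

```text
clock: 15.62
eef_pos: [0.5299, 0.1067, 0.1123]
tool_rot: [-180.0, 0.0, 76.3]
ft_force: [0.3, -0.1, 0.5]
gripper_width: 0.191
```

Call:
{"op": "move_arm", "data": {"motion": [[-1,[0,0,0.1],[0,0,0]],[-1,[0,0,0.1],[0,0,0]],[-1,[0,0,0.1],[0,0,0]],[-1,[0,0,0],[0,0,0]]]}}

```text
clock: 15.95
eef_pos: [0.53, 0.1068, 0.1095]
tool_rot: [-180.0, 0.0, 76.3]
ft_force: [-0.1, -0.4, -0.6]
gripper_width: 0.188
```

Call:
{"op": "move_arm", "data": {"motion": [[-1,[0,0,0.1],[0,0,0]],[-1,[0,0,0.1],[0,0,0]],[-1,[0,0,0.1],[0,0,0]],[-1,[0,0,0],[0,0,0]]]}}

```text
clock: 16.28
eef_pos: [0.53, 0.1067, 0.1065]
tool_rot: [-180.0, 0.0, 76.3]
ft_force: [-0.0, 0.1, -0.1]
gripper_width: 0.19
```

Call:
{"op": "move_arm", "data": {"motion": [[-1,[0,0,0.1],[0,0,0]],[-1,[0,0,0.1],[0,0,0]],[-1,[0,0,0.1],[0,0,0]],[-1,[0,0,0],[0,0,0]]]}}

```text
clock: 16.62
eef_pos: [0.53, 0.1067, 0.1035]
tool_rot: [-180.0, 0.0, 76.3]
ft_force: [0.9, -0.6, 0.3]
gripper_width: 0.188
```

Call:
{"op": "move_arm", "data": {"motion": [[-1,[0,0,0.1],[0,0,0]],[-1,[0,0,0.1],[0,0,0]],[-1,[0,0,0.1],[0,0,0]],[-1,[0,0,0],[0,0,0]]]}}

```text
clock: 16.95
eef_pos: [0.53, 0.1067, 0.1005]
tool_rot: [-180.0, 0.0, 76.3]
ft_force: [0.5, -0.0, 0.8]
gripper_width: 0.192
```

Call:
{"op": "move_arm", "data": {"motion": [[-1,[0,0,0.1],[0,0,0]],[-1,[0,0,0.1],[0,0,0]],[-1,[0,0,0.1],[0,0,0]],[-1,[0,0,0.1],[0,0,0]],[-1,[0,0,0],[0,0,0]]]}}

```text
clock: 17.37
eef_pos: [0.5301, 0.1068, 0.0965]
tool_rot: [-180.0, -0.0, 76.3]
ft_force: [-0.3, 0.7, -0.0]
gripper_width: 0.188
```

Call:
{"op": "move_arm", "data": {"motion": [[-1,[0,0,0.1],[0,0,0]],[-1,[0,0,0.1],[0,0,0]],[-1,[0,0,0.1],[0,0,0]],[-1,[0,0,0.1],[0,0,0]],[-1,[0,0,0],[0,0,0]]]}}

```text
clock: 17.78
eef_pos: [0.5303, 0.1072, 0.0926]
tool_rot: [180.0, -0.0, 76.3]
ft_force: [0.5, 1.1, -1.1]
gripper_width: 0.189
```

Call:
{"op": "move_arm", "data": {"motion": [[-1,[0,0,0.1],[0,0,0]],[-1,[0,0,0.1],[0,0,0]],[-1,[0,0,0.1],[0,0,0]],[-1,[0,0,0.1],[0,0,0]],[-1,[0,0,0],[0,0,0]]]}}

```text
clock: 18.2
eef_pos: [0.5304, 0.1071, 0.0886]
tool_rot: [180.0, -0.0, 76.3]
ft_force: [-0.2, 0.6, -1.8]
gripper_width: 0.189
```

Call:
{"op": "move_arm", "data": {"motion": [[-1,[0,0,0.1],[0,0,0]],[-1,[0,0,0.1],[0,0,0]],[-1,[0,0,0.1],[0,0,0]],[-1,[0,0,0.1],[0,0,0]],[-1,[0,0,0],[0,0,0]]]}}

```text
clock: 18.62
eef_pos: [0.5303, 0.1071, 0.0846]
tool_rot: [180.0, -0.0, 76.3]
ft_force: [1.1, 1.8, -1.3]
gripper_width: 0.188
```

Call:
{"op": "move_arm", "data": {"motion": [[-1,[0,0,0.1],[0,0,0]],[-1,[0,0,0.1],[0,0,0]],[-1,[0,0,0.1],[0,0,0]],[-1,[0,0,0.1],[0,0,0]],[-1,[0,0,0],[0,0,0]]]}}

```text
clock: 19.03
eef_pos: [0.5303, 0.107, 0.0805]
tool_rot: [180.0, -0.0, 76.3]
ft_force: [0.7, 3.3, 0.3]
gripper_width: 0.188
```

Call:
{"op": "move_arm", "data": {"motion": [[-1,[0,0,0.1],[0,0,0]],[-1,[0,0,0.1],[0,0,0]],[-1,[0,0,0.1],[0,0,0]],[-1,[0,0,0.1],[0,0,0]],[-1,[0,0,0],[0,0,0]]]}}

```text
clock: 19.45
eef_pos: [0.5303, 0.107, 0.0766]
tool_rot: [180.0, -0.0, 76.3]
ft_force: [0.7, 3.1, 0.0]
gripper_width: 0.188
```

Call:
{"op": "move_arm", "data": {"motion": [[-1,[0,0,0.1],[0,0,0]],[-1,[0,0,0.1],[0,0,0]],[-1,[0,0,0.1],[0,0,0]],[-1,[0,0,0],[0,0,0]]]}}

```text
clock: 19.78
eef_pos: [0.5303, 0.107, 0.0736]
tool_rot: [180.0, -0.0, 76.3]
ft_force: [1.1, 3.0, 1.2]
gripper_width: 0.189
```

Call:
{"op": "move_arm", "data": {"motion": [[-1,[0,0,0.1],[0,0,0]],[-1,[0,0,0.1],[0,0,0]],[-1,[0,0,0.1],[0,0,0]],[-1,[0,0,0],[0,0,0]]]}}

```text
clock: 20.12
eef_pos: [0.5302, 0.1069, 0.0705]
tool_rot: [-180.0, -0.0, 76.3]
ft_force: [0.8, 2.8, 0.1]
gripper_width: 0.183
```

```bash
python3 look.py 16
```

```text
t 20.12 pos [0.5302 0.1069 0.0705] rot [-1.800e+02 -1.000e-02  7.628e+01] F [0.8 2.8 0.1] M [ 0.81 -0.26 -0.02] w 0.183
t 20.27 pos [0.53   0.1066 0.0705] rot [-1.7998e+02  2.0000e-02  7.6270e+01] F [ 0.9  2.6 -0.6] M [ 0.73 -0.23 -0.05] w 0.192
```

View pics/look16.png

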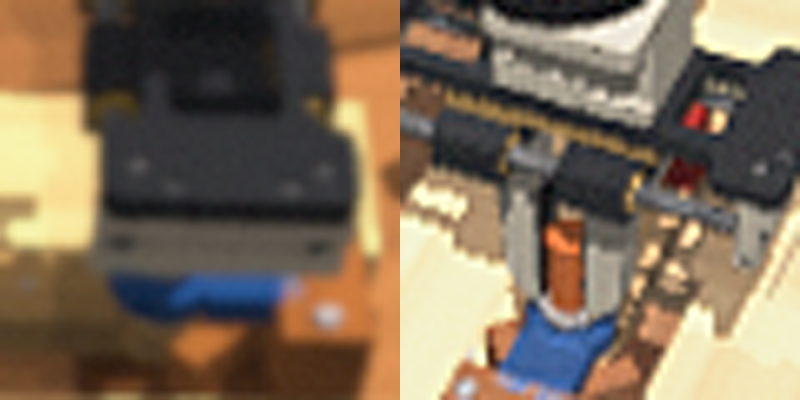

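View pics/lookw16.png

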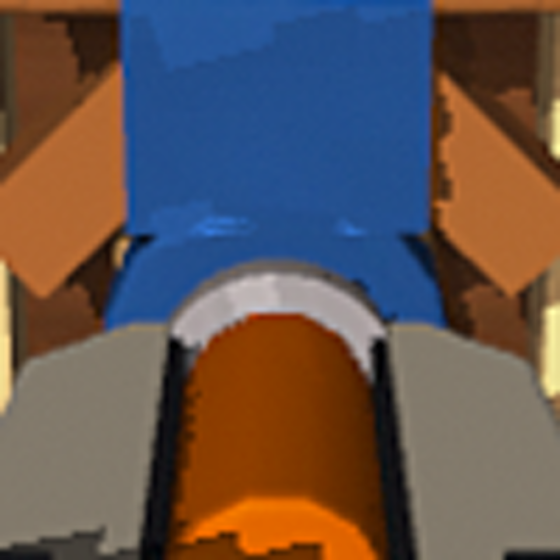

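The pin hasn't slipped in the grip, and the collar is about 5 mm above the blue knuckle. I carry on in small steps.

Call:
{"op": "move_arm", "data": {"motion": [[-1,[0,0,0.1],[0,0,0]],[-1,[0,0,0.1],[0,0,0]],[-1,[0,0,0.1],[0,0,0]],[-1,[0,0,0],[0,0,0]]]}}

```text
clock: 20.6
eef_pos: [0.5298, 0.1067, 0.0674]
tool_rot: [-180.0, 0.0, 76.3]
ft_force: [0.4, 2.7, -0.1]
gripper_width: 0.189
```

Call:
{"op": "move_arm", "data": {"motion": [[-1,[0,0,0.1],[0,0,0]],[-1,[0,0,0.1],[0,0,0]],[-1,[0,0,0],[0,0,0]]]}}

```text
clock: 20.85
eef_pos: [0.5295, 0.1067, 0.0653]
tool_rot: [-179.9, 0.0, 76.3]
ft_force: [-1.3, 3.2, -0.5]
gripper_width: 0.184
```

Call:
{"op": "move_arm", "data": {"motion": [[-1,[0,0,0.1],[0,0,0]],[-1,[0,0,0],[0,0,0]]]}}

```text
clock: 21.02
eef_pos: [0.5295, 0.1068, 0.0649]
tool_rot: [-179.9, 0.0, 76.3]
ft_force: [-1.6, 3.7, 4.4]
gripper_width: 0.186
```

Call:
{"op": "move_arm", "data": {"motion": [[-1,[0,0,0.1],[0,0,0]],[-1,[0,0,0],[0,0,0]]]}}

```text
clock: 21.18
eef_pos: [0.5295, 0.1068, 0.0648]
tool_rot: [-180.0, 0.1, 76.3]
ft_force: [-2.7, 2.2, 11.1]
gripper_width: 0.189
```

Call:
{"op": "move_arm", "data": {"motion": [[-1,[0,0,0.1],[0,0,0]],[-1,[0,0,0],[0,0,0]]]}}

```text
clock: 21.35
eef_pos: [0.5296, 0.1068, 0.0648]
tool_rot: [-180.0, 0.1, 76.3]
ft_force: [-4.8, 1.2, 18.0]
gripper_width: 0.186
```

```bash
python3 look.py 17
```

```text
t 21.35 pos [0.5296 0.1068 0.0648] rot [-1.7998e+02  6.0000e-02  7.6280e+01] F [-4.8  1.2 18. ] M [0.46 1.18 0.06] w 0.186
t 21.5 pos [0.5295 0.1068 0.0648] rot [-1.7998e+02  6.0000e-02  7.6280e+01] F [-5.4  2.3 17.2] M [0.46 1.16 0.02] w 0.191
```

View pics/look17.png

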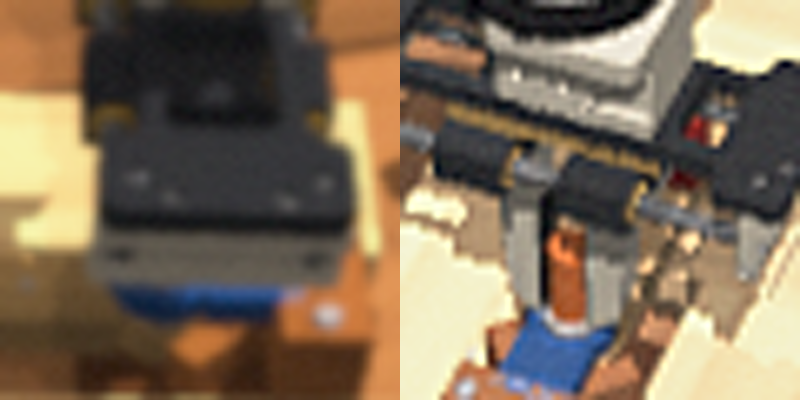

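View pics/lookw17.png

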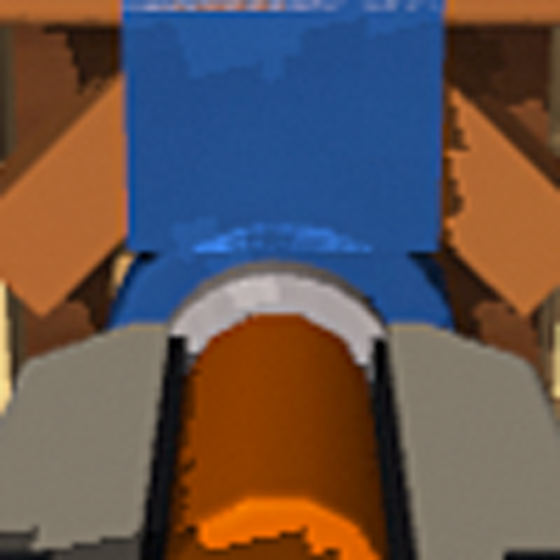

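A hard stop at TCP z 0.0648 puts the shoulder at 0.0568, against a knuckle top of 0.057. The collar is seated. I ease off and let go.

Call:
{"op": "move_arm", "data": {"motion": [[-1,[0,0,-0.15],[0,0,0]],[-1,[0,0,-0.1],[0,0,0]],[-1,[0,0,0],[0,0,0]]]}}

```text
clock: 21.75
eef_pos: [0.5294, 0.1067, 0.0649]
tool_rot: [-179.9, 0.0, 76.3]
ft_force: [-2.0, 2.9, 3.4]
gripper_width: 0.192
```

Call:
{"op": "move_arm", "data": {"motion": [[-0.4,[0,0,0],[0,0,0]],[-0.4,[0,0,0],[0,0,0]],[-0.2,[0,0,0],[0,0,0]],[-0.2,[0,0,0],[0,0,0]],[0,[0,0,0],[0,0,0]],[0,[0,0,0],[0,0,0]],[0,[0,0,0],[0,0,0]]]}}

```text
clock: 22.33
eef_pos: [0.5302, 0.1066, 0.0651]
tool_rot: [180.0, 0.0, 76.3]
ft_force: [-0.1, -0.7, 0.7]
gripper_width: 0.492
```

Call:
{"op": "move_arm", "data": {"motion": [[0,[0,0,-1.5],[0,0,0]],[0,[0,0,-2],[0,0,0]],[0,[0,0,-3.5],[0,0,0]],[0,[0,0,-3.5],[0,0,0]],[0,[-2,0,-2.5],[0,0,0]],[0,[-3,0,0],[0,0,0]],[0,[-2,0,0],[0,0,0]],[0,[0,0,0],[0,0,0]],[0,[0,0,0],[0,0,0]],[0,[0,0,0],[0,0,0]]]}}

```text
clock: 23.17
eef_pos: [0.5136, 0.0397, 0.1952]
tool_rot: [-180.0, -0.1, 76.3]
ft_force: [1.1, 0.7, -0.3]
gripper_width: 0.501
```

```bash
python3 look.py 18
python3 - <<'E'
import pickle,cv2
c=pickle.load(open('wrist18.pkl','rb')); cv2.imwrite('pics/w18.png',c['color'][:,:,::-1])
E
```

```text
t 23.17 pos [0.5136 0.0397 0.1952] rot [-1.7999e+02 -6.0000e-02  7.6320e+01] F [ 1.1  0.7 -0.3] M [-0.03 -0.08 -0.01] w 0.501
t 23.32 pos [0.5136 0.0403 0.195 ] rot [-1.7997e+02 -5.0000e-02  7.6410e+01] F [-0.2  0.3 -0.1] M [ 0.   -0.09 -0.01] w 0.499
```

View pics/look18.png

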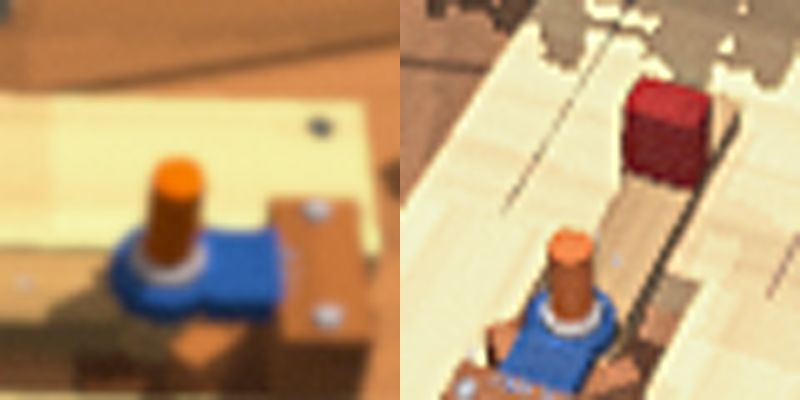

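View pics/w18.png

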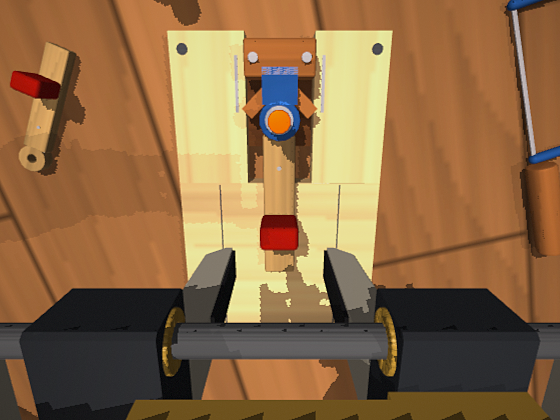

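The pin stands upright with its collar on the blue knuckle, and the arm is still home. I check the pin's height and the bystanders.

Run:
```python
from h import *
import pickle
cs=pickle.load(open('scene18.pkl','rb'));cd=pickle.load(open('side18.pkl','rb'))
k=60/400
def tri(u,w):
    u=((u[0]+.5)*k-.5+315,(u[1]+.5)*k-.5+180); w=((w[0]+.5)*k-.5+235,(w[1]+.5)*k-.5+205)
    o1,d1=ray(cs,*u); o2,d2=ray(cd,*w); t=np.linalg.lstsq(np.stack([d1,-d2],1),o2-o1,rcond=None)[0]
    return (o1+d1*t[0]+o2+d2*t[1])/2, np.linalg.norm(o1+d1*t[0]-o2-d2*t[1])
print('top',tri((178,180),(171,245)))
for n,uv in(('wrist18',(280,121)),('wrist18',(280,117))):
    c=pickle.load(open(n+'.pkl','rb')); P=pts(c); print(P[uv[1],uv[0]])
c=pickle.load(open('wrist18.pkl','rb')); P=pts(c); m=(abs(P[...,0]-.53)<.03)&(abs(P[...,1]-.107)<.03)
C=c['color'].astype(int); o=m&(C[...,0]>200)&(C[...,2]<70)&(C[...,1]>90); b=m&(C[...,2]>120)&(C[...,0]<80); w=m&(C.min(-1)>140)
for nm,x in(('orange',o),('blue',b),('collar',w)): print(nm,x.sum(),np.median(P[x],0) if x.any() else '')
a=pickle.load(open('scene0.pkl','rb'))['color'].astype(int); d=np.abs(cs['color'].astype(int)-a).max(-1)
im=np.hstack([cs['color'],(np.clip(d*3,0,255).astype(np.uint8))[...,None].repeat(3,2)]); cv2.imwrite('pics/diff.png',cv2.resize(im,(800,300))[:,:,::-1])
```

```text
top (array([0.53004445, 0.10682224, 0.09568848]), np.float64(0.0001637468354895838))
[0.52942595 0.10873089 0.10080953]
[0.53010525 0.11150874 0.10071988]
orange 520 [0.5289769  0.11017552 0.09993819]
blue 1112 [0.53460217 0.12488125 0.05815403]
collar 340 [0.53139191 0.11728803 0.06250996]
```

View pics/diff.png

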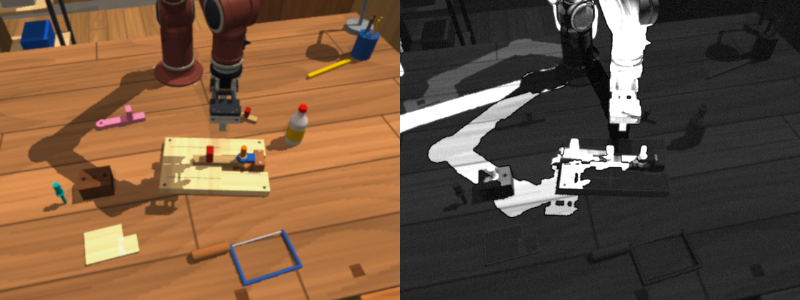

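```bash
python3 -c "
from h import *
st(); print(arm.hand_in())"
```

```text
t 23.32 pos [0.5136 0.0403 0.195 ] rot [-1.7997e+02 -5.0000e-02  7.6410e+01] F [-0.2  0.3 -0.1] M [ 0.   -0.09 -0.01] w 0.499
the job is handed in; nothing more can be done
None
```

The job is handed in at 23.3 s: the swing arm is home in the V seat and the hinge pin is pushed fully down, with the gripper open and clear.

- **Swing arm:** I slid it in by the red handle until it stopped moving under a steady 11–12 N. The drag on the way was about 3–4 N. The blue hole sits about 14 mm farther along +y than nominal.
- **Pin:** I lowered the orange pin through the knuckles to a hard stop and pressed to about 18 N before easing off and letting go.
- **Last checks:** By wrist depth, the pin's top is 41.7 mm above the blue knuckle (42 mm expected) and its collar top 4.4 mm above it (4 mm expected), so the collar looks flush. Before-and-after scene images show the glue bottle, saw and offcut unmoved.

Two things did not fully agree:
- **Catch not felt:** I read only about 0–1 N vertically (and about 3 N sideways) over the last 13–16 mm, not the 3–12 N expected. That the pin is home rests on the hard stop and the measured heights.
- **Camera differences:** The cameras disagreed by 2–3 mm on absolute positions, and triangulating from the scene and side views put the pin's top at 95.7 mm instead of 99 mm. Those two views also read the blue knuckle's hole about 2.4 mm low before the pin went in.

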